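# Pack the charcoal feeder and set its air slide

### The arm

A 7-joint arm with a two-finger parallel gripper is mounted at the origin on the work surface. World frame = base frame: x ahead of the robot, y to its left, z up, the work surface at z = 0. Lengths are in m, angles in rad, forces in N, time in s.
With the tool pointing down it reaches from about 0.425 to 0.925 m from the base axis. Payload 6.8 kg.
Tool frame: the origin (TCP) lies at the very end of the fingers, on their centre line; the grasp point (between the pads) lies 19 mm behind it; z points along the fingers, x is the direction in which the jaws open and shut, and the axes are right-handed (so a half turn about z gives the same grasp; the last joint's range is limited). The gripper opens to 85 mm and grips with 20 to 120 N. Pads are 22 mm wide; open, the fingers measure 114 mm over their backs; the gripper's body (76 mm by 85 mm) begins 54 mm behind the grasp point. The pads swing forward as they close: fully open they stand 13 mm farther back than shut.
Start: joints at [-1.434, 0.477, 0.022, 1.555, -0.011, 1.109, -0.083], TCP at [0.164, 0.655, 0.231] pointing down, gripper open.
Joint ranges: [-2.96, 2.96], [-0.34, 2.1], [-1.41, 1.46], [0.24, 2.44], [-1.37, 4.51], [0.17, 1.92], [-2.96, 2.96]. Speed limits (rad/s): [2.39, 2.39, 3.14, 3.14, 3.14, 3.14, 3.14].

### API

Orientations are given as a rotation vector (axis times angle).
In Python, from bench import get_obs, imaging, hand_in gives the robot as it stands.
- The arm moves only by the tool send_rows, never from a script. Its argument "motion" is a list of rows, each an object with "dp": the shift along the world's x, y, z in m, a list of three; "rot": the turn, a rotation vector about the world's x, y, z in rad, a list of three; "grip": the finger opening in m, from 0 to 0.0854. In form: [{"dp": [dx, dy, dz], "rot": [ax, ay, az], "grip": grip}, ...]. A call has 1 to 20 rows; each row shifts and turns the pose as measured when the row begins; what a row does not reach is not made up. A row lasts 1/8 s, in which the tool goes at most 62.5 mm and 10.7 degrees, less where a joint would pass 70% of its speed; a pose out of reach is approached as far as the arm can. A call is refused whole if a number of a shift passes 0.0625 or a number of a turn 0.188, either way. A call with a gripper value outside its range is refused whole. The fingers move at their own pace and stop on an object; "grip_force" is the grip in N (left out, the last holds). Time passes only in rows, so rows that do not move let the fingers close. It gives the time, the measured TCP pose, the force and the opening at its end, in the units of the state.
- get_obs(): the state, without advancing time (a new reading comes with each control period).
- imaging.grab_frame(name): name is "side" or "top" or "wrist"; returns a dict with "img" (480x640x3 uint8, red, green, blue), "fx", "fy", "cx", "cy" (pixels), "R" (3x3) and "t" (3): a world point X has camera coordinates R X + t. Camera axes: x right, y down, z forward; pixel columns grow to the right and rows downward; lengths in m; the calibration is good to about 2 mm. A picture is of the moment at which its call begins. There is no depth.
- hand_in(): hands the job in, once; it reports no verdict.
The state is a dict: "clock": time; "joints": joint angles; "qvel": joint speeds; "tau": joint torques, N m; "tcp_pos": TCP position; "orientation": TCP orientation; "contact_force": force on the tool from outside, world axes, zero at the start; "moment": the same for the moment, N m; "grip_width": finger opening in m.
Only numpy, scipy, OpenCV 4.12 (cv2) and the standard library are available. Lean on these libraries where they do the work, as an engineer would, in place of code of your own. Each camera call takes 0.05 s, during which the arm holds its last target. There are 200 camera calls.

### The job

Lay the loose charcoal log in the mouth of the slanted feed chute and let go of it, then with the rammer pack it and the log stuck inside down the chute until both are fully home, pressing firmly for a moment at the bottom. Then lay the rammer flat back on the floor of the tray, and after that push the red air slide along its track (towards the chute's mouth end) until it binds and back it off about one centimetre. Leave the salt cellar, tongs and fork in the tray where they are.

Things in the scene. Friction and masses are not known exactly. Their poses are not given: they have to be found in the camera images.
- feeder: Fixed charcoal feeder. Origin on the cart top (z 0) under the chute's lower end. x axis level, the way the chute climbs (away from the robot), y left, z up. Brown firebox 170 wide, 158 mm high at x -155 to -15 mm. Base plate 8 mm thick, x -70 to 230, y -40 to 150 mm. The air slide's track runs along x at y = +120 mm, rails 24 mm high.
- chute: Square steel feed chute on the feeder, inside 48 x 48, walls 4 mm. Origin: centre of its inner floor, 70 mm above the cart top. z axis up the chute to the mouth, 35 degrees above level; y level; x square to both, down and forward. Lower wall's inner face at x = +24 mm. A 20 mm slot along the upper wall shows the logs.
- mouth (a point): Centre of the chute's mouth, on its axis, 200 mm up from its floor (red bands beside it). Side and upper walls end here; the lower wall runs on 55 mm farther as an open lip. A log laid on the lip with one end in the mouth may stay or slide down by itself; either is fine.
- stuck_log (a joint): Height in m of the stuck log above its home on the chute floor, along the chute: 0 = fully home, starts at 0.025 to 0.05. Same size as the loose log (80 x 40 x 40 mm); friction of about 5 N holds it; pushed, it moves straight down and stops dead at home. Home, its upper end is 80 mm up from the chute floor.
- log: Loose charcoal log, a dark square bar 80 mm long, 40 x 40 mm, a small hole marked in its ends, 0.1 to 0.2 kg, lying flat in the tray. Origin at its centre, x axis along its length; both ends alike. When both logs are home its centre is 120 mm up from the chute floor.
- rammer: Rammer 200 mm long lying flat in the tray, 0.18 to 0.29 kg. Origin at its centre, x axis along its length. Steel foot 40 x 40 x 12 mm at its -x end (starts towards the robot), dark wood block of that size at its +x end, between them a square shaft 18 x 18 mm, painted yellow from x = 0 to 40 mm where it is held. Lying flat, its axis is 20 mm above the tray floor.
- tray: Fixed shallow aluminium tray, 360 (x) by 420 mm (y), floor 4 mm thick, rim 14 mm high. Origin at the centre of its underside on the cart top. Log and rammer, salt cellar, tongs and fork lie in it. The free part in which the rammer begins (y +90 to +150 mm) is a good place to lay it back.
- air_tab (a point): Point on the upright red tab of the air slide, 16 mm along the track, 30 mm across it, standing from about 24 to 74 mm above the cart top; this point is at its middle across and along, 56 mm above the cart top.
- air_slide (a joint): Gap in m between the air slide and the spot where it binds: 0 = tight, grows as it is drawn back along the feeder's -x; starts at 0.04 to 0.07, at most 0.09. It slides with about 2 N, stays where it is left, and stops dead at the bind. Where on the track it binds differs each time.
- salt_cellar: Glass salt cellar with a steel lid, 62 mm across, 62 mm high, in the tray. Origin at the centre of its underside. To be left alone.
- tongs: Tongs with green silicone ends, 210 mm long, 35 mm wide, 18 mm high, in the tray, lying along x. To be left alone.
- fork: Stainless grill fork, 200 mm long, 22 mm wide, 10 mm high, in the tray, lying along x. To be left alone.

How it is judged:
By the outcome, as a careful person would: the job done as asked, in the order asked, and still so for the second after the job is handed in, with the robot touching nothing.
It also fails if it takes over 72 s, if anything falls off the work surface, if the arm or the gripper's body presses on something with over 40 N, if the wrist force passes 120 N, or if a joint passes its speed limit or range.

## Working session

There is one attempt and no reset: what is moved stays moved. The work goes in short steps, Python scripts to look and compute and a tool call to move; the robot and the scene stay as the last step left them, time stands still between calls to the robot, and variables do not carry over. Pictures are saved under pics/ and viewed, about 8 in all and at most 12, crops included, and the job is handed in when it is done.

Besides the shell and the picture viewer there is one more tool, called after ">>>" in YAML: its name, and indented under it one key for each argument. send_rows: Moves the arm, as the interface text tells. Its arguments: {"type":"object","properties":{"motion":{"type":"array","items":{"type":"object","properties":{"dp":{"type":"array","items":{"type":"number"}},"rot":{"type":"array","items":{"type":"number"}},"grip":{"type":"number"}}}},"grip_force":{"type":"number"}},"required":["motion"]}

```bash
ls; mkdir -p pics; python3 - <<'E'
from bench import get_obs, imaging
import cv2, pickle
o=get_obs();print({k:o[k] for k in('clock','tcp_pos','orientation','contact_force','grip_width')})
F={}
for n in("top","side"):
    f=imaging.grab_frame(n);F[n]=f
    cv2.imwrite(f"pics/{n}0.png",f["img"][:,:,::-1])
    print(n,f["fx"],f["cx"],f["cy"],f["R"],f["t"])
pickle.dump(F,open("f0.pkl","wb"))
E
```

```text
pics
{'clock': 0.0, 'tcp_pos': array([0.16346276, 0.65432043, 0.23035358]), 'orientation': array([ 2.47511760e+00,  1.93287755e+00, -2.08348142e-03]), 'contact_force': array([ 1.69098839, -0.67708994, -1.30997425]), 'grip_width': 0.08547214663910288}
top 567.3578336233174 309.22527780038087 240.03222594041011 [[-0.01896656 -0.99956345 -0.02265358]
 [-0.98666249  0.02237589 -0.16123414]
 [ 0.16167064  0.01929338 -0.98665616]] [-0.04120165  0.51176164  1.29828897]
side 493.912445455834 323.9246939035901 230.08508640285368 [[ 0.99812185 -0.05897873 -0.01656133]
 [-0.04898462 -0.60605515 -0.79391288]
 [ 0.03678689  0.79323305 -0.60780594]] [-0.48309028  0.09148406  1.16660635]
```

View pics/top0.png

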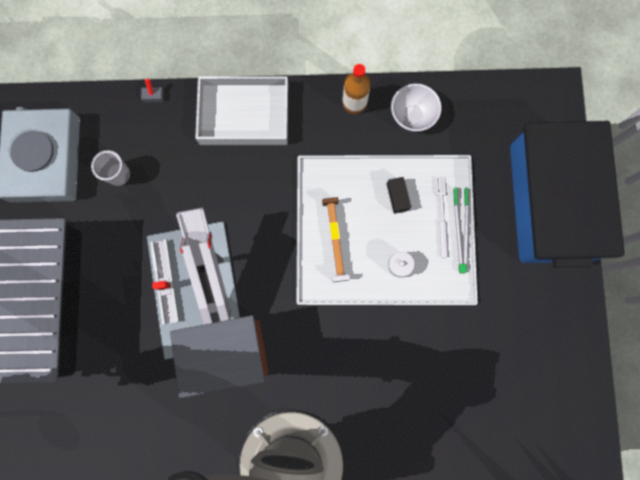

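View pics/side0.png

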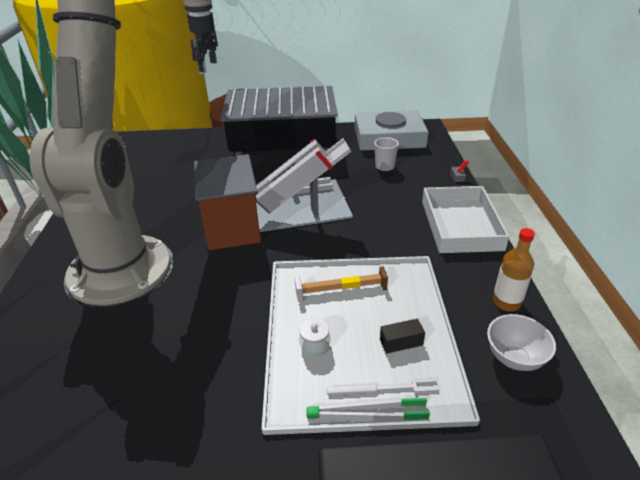

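Top view: tray corners at (297,155), (471,155), (477,303) and (297,304). The log is at (399,195), the rammer's yellow band at (335,231), the chute mouth near (195,243) and the red tab at (160,286). The side view shows the red mouth band at (322,155).

```bash
cat > h.py <<'E'
import numpy as np, cv2, pickle
from scipy.spatial.transform import Rotation as Rot
def ray(f,p):
    R=np.array(f["R"]);t=np.array(f["t"]);d=R.T@np.array([(p[0]-f["cx"])/f["fx"],(p[1]-f["cy"])/f["fy"],1.])
    return -R.T@t,d
def onz(f,p,z):
    c,d=ray(f,p);return c+d*(z-c[2])/d[2]
def tri(f,p,g,q):
    c,d=ray(f,p);e,k=ray(g,q)
    s=np.linalg.lstsq(np.c_[d,-k],e-c,rcond=None)[0]
    a,b=c+s[0]*d,e+s[1]*k;return (a+b)/2,np.linalg.norm(a-b)
def proj(f,X):
    c=np.array(f["R"])@np.asarray(X)+np.array(f["t"]);return np.array([f["fx"]*c[0]/c[2]+f["cx"],f["fy"]*c[1]/c[2]+f["cy"]])
def blobs(img,lo,hi,roi,amin=5):
    h=cv2.cvtColor(img,cv2.COLOR_RGB2HSV);m=cv2.inRange(h,np.array(lo),np.array(hi))
    x0,y0,x1,y1=roi;k=np.zeros_like(m);k[y0:y1,x0:x1]=m[y0:y1,x0:x1]
    n,l,s,c=cv2.connectedComponentsWithStats(k)
    return [(c[i],s[i],cv2.minAreaRect(np.argwhere(l==i)[:,::-1].astype(np.float32))) for i in range(1,n) if s[i][4]>=amin]
E
python3 - <<'E'
from h import *
F=pickle.load(open("f0.pkl","rb"));T,S=F["top"],F["side"]
print("tray",[onz(T,p,.014).round(3) for p in[(297,155),(471,155),(477,303),(297,304)]])
for n,lo,hi,roi in[("log",(0,0,0),(180,255,70),(380,170,420,220)),("yel",(22,150,120),(35,255,255),(320,190,350,290)),("red",(0,150,90),(6,255,255),(140,215,240,310))]:
    for b in blobs(T["img"],lo,hi,roi):print("T",n,b[0].round(1),b[1],b[2],onz(T,b[0],{'log':.044,'yel':.033,'red':.065}[n]).round(3))
for b in blobs(S["img"],(0,150,90),(6,255,255),(290,120,350,230)):print("S red",b)
a=cv2.resize(T["img"][195:335,140:280],None,fx=4,fy=4,interpolation=2)
b=cv2.resize(S["img"][130:230,250:360],None,fx=5,fy=5,interpolation=2)
cv2.imwrite("pics/crop1.png",a[:,:,::-1]);cv2.imwrite("pics/crop2.png",b[:,:,::-1])
E
```

```text
tray [array([ 0.729, -0.025,  0.014]), array([ 0.718, -0.452,  0.014]), array([ 0.356, -0.443,  0.014]), array([ 0.363, -0.019,  0.014])]
T log [398.4 195.1] [388 178  22  35 534] ((398.3824157714844, 195.02938842773438), (32.7423095703125, 16.73495864868164), 75.96376037597656) [ 0.614 -0.266  0.044]
T yel [334.2 230.3] [330 222   9  18 123] ((334.1899719238281, 230.3300018310547), (17.111984252929688, 7.071067810058594), 81.8698959350586) [ 0.534 -0.112  0.033]
T red [208.9 242.7] [208 239   2   8   9] ((208.5, 242.5), (7.0, 1.0), 90.0) [0.506 0.181 0.065]
T red [160.1 285. ] [152 281  18   8 107] ((160.5, 284.5), (7.0, 17.0), 90.0) [0.41  0.293 0.065]
S red (array([311.4, 140.2]), array([310, 139,   4,   3,   5], dtype=int32), ((311.5, 140.00001525878906), (0.7071067094802856, 3.535533905029297), 45.0))
S red (array([323.9125, 159.9375]), array([316, 151,  17,  18,  80], dtype=int32), ((323.9565734863281, 159.9980926513672), (21.3160400390625, 3.7472004890441895), 47.48955535888672))
```

View pics/crop1.png

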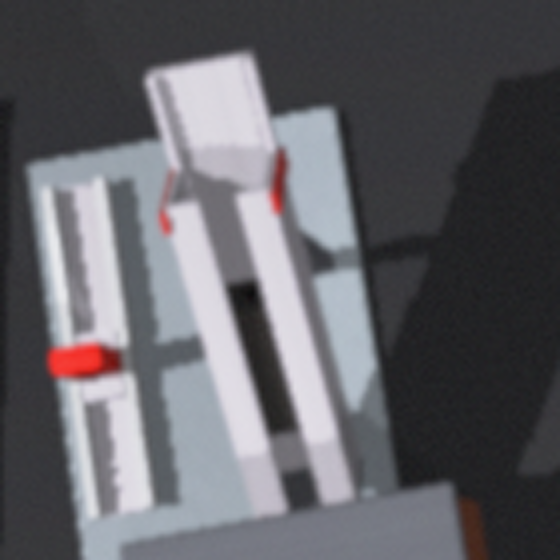

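View pics/crop2.png

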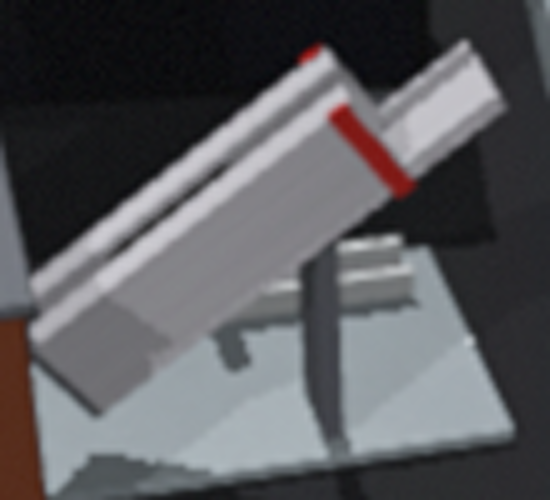

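Crop 1 (top ×4): plate corners at (28,163) and (333,107), its right edge running to (400,485), and the red bands at (166,230) and (278,212). Crop 2 (side ×5): the near band runs from (340,107) to (410,190), and the plate corner is at (513,435). I'll work out the feeder pose from these.

```bash
python3 - <<'E'
from h import *
F=pickle.load(open("f0.pkl","rb"));T,S=F["top"],F["side"]
c1=lambda x,y:(140+x/4-.4,195+y/4-.4)
c2=lambda x,y:(250+x/5-.4,130+y/5-.4)
A,B,C=[onz(T,c1(*p),.008)[:2] for p in[(28,163),(333,107),(400,485)]]
B2=onz(S,c2(513,435),.008)[:2]
print("A,B,C,B2",A.round(4),B.round(4),C.round(4),B2.round(4),np.linalg.norm(A-B))
y=A-B;ya=np.arctan2(y[1],y[0])-np.pi/2;x=B-C;yb=np.arctan2(x[1],x[0]);
# rails: direction
r=onz(T,c1(45,190),.032)[:2]-onz(T,c1(92,515),.032)[:2]
print("yaw",ya,yb,np.arctan2(r[1],r[0]))
yaw=(ya+yb)/2;ex=np.array([np.cos(yaw),np.sin(yaw)]);ey=np.array([-ex[1],ex[0]])
o1=A-.23*ex-.15*ey;o2=(B)-.23*ex+.04*ey;print("orig",o1,o2,B2-.23*ex+.04*ey)
for n,a,b,loc in[("lowR",(281,152),(410,188),(.2,.028)),("upR",(279,210),(336,108),(.2,-.028))]:
    print(n,tri(T,c1(*a),S,c2(*b)))
def feed(o,yaw,p):
    e=np.array([np.cos(yaw),np.sin(yaw)]);return np.r_[o+p[0]*e+p[1]*np.array([-e[1],e[0]]),p[2]]
s,c=np.sin(np.radians(35)),np.cos(np.radians(35))
ch=lambda p:(p[2]*c+p[0]*s,p[1],.07+p[2]*s-p[0]*c)
o=(o1+o2)/2
for n,p in[("lowR",(.028,-.028,.2)),("upR",(-.028,-.028,.2)),("upL",(-.028,.028,.2)),("lipR",(.024,-.028,.255)),("lipL",(.024,.028,.255))]:
    X=feed(o,yaw,ch(p));a=proj(T,X);b=proj(S,X);print(n,X.round(4),(a-[140,195]+.4)*4,(b-[250,130]+.4)*5)
print("tab",[ (feed(o,yaw,(x,.12,.074)).round(3),(proj(T,feed(o,yaw,(x,.12,.074)))-[140,195]+.4)*4) for x in(.05,.1)])
E
```

```text
A,B,C,B2 [0.5368 0.3452] [0.5672 0.1588] [0.3376 0.1176] [0.568  0.1533] 0.18890415493278484
yaw 0.16176446857256788 0.17757071351823753 0.16778226360812723
orig [0.33540737 0.15856224] [0.33374985 0.15939607] [0.33454596 0.15390705]
lowR (array([0.51418629, 0.16127168, 0.15560207]), np.float64(0.0018452374124896562))
upR (array([0.47653317, 0.1521977 , 0.20615975]), np.float64(0.005789017373545191))
lowR [0.5166 0.1618 0.1618] [277.7917969 143.8956947] [412.93347657 176.77663541]
upR [0.485  0.1563 0.2077] [270.19788431 188.08876223] [347.17224784 101.62205757]
upL [0.4755 0.2115 0.2077] [163.76494647 208.50752067] [322.46322548  49.3585282 ]
lipR [0.5588 0.169  0.1966] [251.94302395  53.92021734] [497.79825732 102.96273406]
lipL [0.5493 0.2242 0.1966] [147.55424214  73.89348639] [468.22098046  51.46926119]
tab [(array([0.364, 0.286, 0.074]), array([ 88.34394059, 441.25944271])), (array([0.413, 0.294, 0.074]), array([ 75.64848038, 354.92847181]))]
```

Projections of the fitted feeder pose match the picture to about 2 mm: origin ≈ (0.3345, 0.158), yaw ≈ 0.169. Next I approach the log.

>>> send_rows:
  motion:
    - {"dp": [0.03, -0.03, 0.03], "rot": [0, 0, 0], "grip": 0.085}
    - {"dp": [0.036, -0.038, 0.02], "rot": [0, 0, 0.03], "grip": 0.085}
    - {"dp": [0.036, -0.038, 0.02], "rot": [0, 0, 0.03], "grip": 0.085}
    - {"dp": [0.036, -0.038, 0.02], "rot": [0, 0, 0.03], "grip": 0.085}
    - {"dp": [0.036, -0.038, 0.015], "rot": [0, 0, 0.03], "grip": 0.085}
    - {"dp": [0.036, -0.038, 0.015], "rot": [0, 0, 0.03], "grip": 0.085}
    - {"dp": [0.036, -0.038, 0], "rot": [0, 0, 0.03], "grip": 0.085}
    - {"dp": [0.036, -0.042, 0], "rot": [0, 0, 0.03], "grip": 0.085}
    - {"dp": [0.02, -0.055, 0], "rot": [0, 0, 0.03], "grip": 0.085}
    - {"dp": [0.014, -0.058, 0], "rot": [0, 0, 0.03], "grip": 0.085}
    - {"dp": [0.014, -0.058, 0], "rot": [0, 0, 0.03], "grip": 0.085}
    - {"dp": [0.014, -0.058, 0], "rot": [0, 0, 0.03], "grip": 0.085}
    - {"dp": [0.014, -0.058, 0], "rot": [0, 0, 0.03], "grip": 0.085}
    - {"dp": [0.014, -0.058, -0.01], "rot": [0, 0, 0.03], "grip": 0.085}
    - {"dp": [0.014, -0.058, -0.01], "rot": [0, 0, 0.03], "grip": 0.085}
    - {"dp": [0.014, -0.058, -0.01], "rot": [0, 0, 0.03], "grip": 0.085}
    - {"dp": [0.014, -0.058, -0.01], "rot": [0, 0, 0.03], "grip": 0.085}
    - {"dp": [0.014, -0.058, -0.01], "rot": [0, 0, 0.03], "grip": 0.085}

```text
clock: 2.35
tcp_pos: [0.5955, -0.2495, 0.2966]
orientation: [1.867, 2.52, -0.008]
contact_force: [1.7, 0.0, -0.3]
grip_width: 0.0848
```

```bash
cat >> h.py <<'E'
def look(n,name):
    from bench import imaging
    f=imaging.grab_frame(n);cv2.imwrite(f"pics/{name}.png",f["img"][:,:,::-1]);pickle.dump(f,open(name+".pkl","wb"));return f
def tool():
    from bench import get_obs
    o=get_obs();return np.array(o["tcp_pos"]),Rot.from_rotvec(o["orientation"]),o
def todelta(p,heading,tilt=0):
    """delta from now to TCP p with jaws across heading; tilt = approach leaning forward"""
    tp,R,o=tool();e=np.array([np.cos(heading),np.sin(heading),0]);l=np.array([-e[1],e[0],0])
    G=np.c_[l,e,[0,0,-1]]   # tool x=left, y=ahead, z=down
    G=Rot.from_rotvec(-tilt*l)*Rot.from_matrix(G)
    return np.asarray(p)-tp,(G*R.inv()).as_rotvec()
E
python3 - <<'E'
from h import *
W=look("wrist","w1");p,R,o=tool();print(p,R.as_matrix().round(3),o["joints"].round(2))
for b in blobs(W["img"],(0,0,0),(180,255,75),(0,0,640,480),800):
    print(b[0],b[1],b[2],onz(W,b[0],.044).round(4))
    q=cv2.boxPoints(b[2]);print([onz(W,k,.044).round(3) for k in q])
E
```

```text
[ 0.59353553 -0.25945822  0.29486182] [[-0.283  0.959 -0.001]
 [ 0.959  0.283 -0.014]
 [-0.013 -0.005 -1.   ]] [-0.06  0.41  0.51  1.58 -0.2   1.2   2.35]
[307.91862421 310.46075985] [     0      0    640    480 162321] ((319.5, 239.5), (479.0, 639.0), 90.0) [ 0.7198 -0.2248  0.044 ]
[array([ 0.512, -0.569,  0.044]), array([ 0.351, -0.033,  0.044]), array([0.817, 0.225, 0.044]), array([ 1.051, -0.524,  0.044])]
[295.81788512 208.79569191] [ 275  168   44   83 3064] ((295.3713073730469, 208.78712463378906), (39.30397033691406, 80.29950714111328), 5.710593223571777) [ 0.6165 -0.2679  0.044 ]
[array([ 0.662, -0.281,  0.044]), array([ 0.581, -0.294,  0.044]), array([ 0.574, -0.257,  0.044]), array([ 0.654, -0.241,  0.044])]
```

View pics/w1.png

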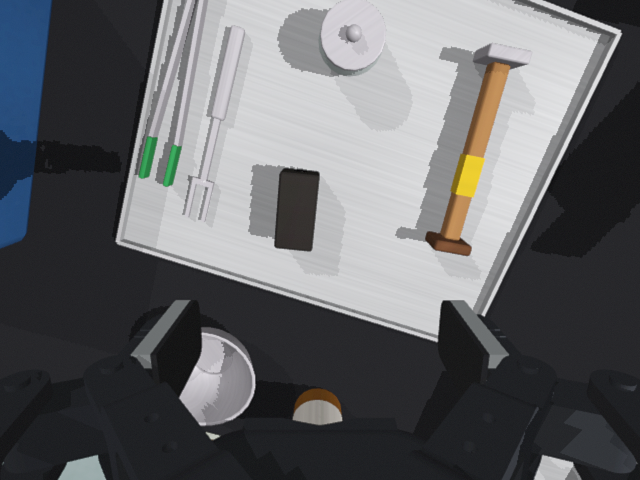

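The wrist view shows the log at (296,209), the rammer with its yellow band at (467,175), and the fork's nearest part about 75 mm from the log. The log is at (0.617, -0.268), heading ≈ 0.19.

```bash
python3 - <<'E'
from h import *
print(todelta((.6365,-.264,.010),.19))
W=pickle.load(open("w1.pkl","rb"))
for b in blobs(W["img"],(22,150,120),(35,255,255),(0,0,640,480),100):print(b[0],b[2],onz(W,b[0],.033).round(4))
a=onz(W,(500,52),.044);c=onz(W,(449,242),.044);print("foot/block",a,c,np.arctan2(*(c-a)[1::-1]))
E
```

```text
(array([ 0.04296447, -0.00454178, -0.28486182]), array([ 0.01354127, -0.00210507, -0.0970702 ]))
[466.99481865 174.96062176] ((466.9811706542969, 175.0660400390625), (23.900737762451172, 41.89496994018555), 15.945394515991211) [ 0.5354 -0.1132  0.033 ]
foot/block [ 0.42421268 -0.13142001  0.044     ] [ 0.60396174 -0.10863669  0.044     ] 0.12607836767530203
```

>>> send_rows:
  motion:
    - {"dp": [0.022, -0.002, -0.05], "rot": [0.007, -0.001, -0.05], "grip": 0.085}
    - {"dp": [0.021, -0.002, -0.058], "rot": [0.006, -0.001, -0.047], "grip": 0.085}
    - {"dp": [0, 0, -0.06], "rot": [0, 0, 0], "grip": 0.085}
    - {"dp": [0, 0, -0.05], "rot": [0, 0, 0], "grip": 0.085}
    - {"dp": [0, 0, 0], "rot": [0, 0, 0], "grip": 0.085}
  grip_force: 40

```text
clock: 3.02
tcp_pos: [0.6358, -0.2671, 0.0691]
orientation: [-2.011, -2.413, 0.003]
contact_force: [0.3, -0.8, 0.5]
grip_width: 0.0851
```

```bash
python3 - <<'E'
from h import *
print(tool()[0],todelta((.6365,-.264,.010),.19))
E
```

```text
[ 0.63579435 -0.26705124  0.06912496] (array([ 0.00070565,  0.00305124, -0.05912496]), array([ 0.00118121, -0.00141392,  0.00900276]))
```

>>> send_rows:
  motion:
    - {"dp": [0.001, 0.003, -0.04], "rot": [0.001, -0.001, 0.009], "grip": 0.085}
    - {"dp": [0, 0, -0.018], "rot": [0, 0, 0], "grip": 0.085}
    - {"dp": [0, 0, 0], "rot": [0, 0, 0], "grip": 0.03}
    - {"dp": [0, 0, 0], "rot": [0, 0, 0], "grip": 0.03}
    - {"dp": [0, 0, 0], "rot": [0, 0, 0], "grip": 0.03}
    - {"dp": [0, 0, 0], "rot": [0, 0, 0], "grip": 0.03}
    - {"dp": [0, 0, 0], "rot": [0, 0, 0], "grip": 0.03}
  grip_force: 40

```text
clock: 3.9
tcp_pos: [0.6439, -0.2677, 0.0222]
orientation: [1.992, 2.41, 0.008]
contact_force: [-0.0, -0.2, -1.2]
grip_width: 0.0393
```

The grip landed high (z = 0.022) and too far along. I'll open and re-grip lower.

>>> send_rows:
  motion:
    - {"dp": [0, 0, 0], "rot": [0, 0, 0], "grip": 0.06}
    - {"dp": [0, 0, 0], "rot": [0, 0, 0], "grip": 0.06}
    - {"dp": [-0.006, 0.002, -0.01], "rot": [0, 0, 0], "grip": 0.06}
    - {"dp": [0, 0, 0], "rot": [0, 0, 0], "grip": 0.06}

```text
clock: 4.4
tcp_pos: [0.6371, -0.2656, 0.0114]
orientation: [1.992, 2.41, 0.007]
contact_force: [0.2, -0.1, 0.7]
grip_width: 0.0598
```

```bash
python3 - <<'E'
from h import *
print(tool()[0],todelta((.6365,-.264,.010),.19))
E
```

```text
[ 0.63710416 -0.26555374  0.011374  ] (array([-0.00060416,  0.00155374, -0.001374  ]), array([0.00572603, 0.01430351, 0.00058816]))
```

>>> send_rows:
  motion:
    - {"dp": [0, 0, 0], "rot": [0.006, 0.014, 0], "grip": 0.03}
    - {"dp": [0, 0, 0], "rot": [0, 0, 0], "grip": 0.03}
    - {"dp": [0, 0, 0], "rot": [0, 0, 0], "grip": 0.03}
    - {"dp": [0, 0, 0], "rot": [0, 0, 0], "grip": 0.03}
  grip_force: 50

```text
clock: 4.9
tcp_pos: [0.6373, -0.2658, 0.0114]
orientation: [-2.001, -2.421, 0.0]
contact_force: [0.0, -0.2, 0.9]
grip_width: 0.0393
```

```bash
cat >> h.py <<'E'
O=np.array([.3345,.157]);YAW=.169
def feed(p):
    e=np.array([np.cos(YAW),np.sin(YAW)]);return np.r_[O+p[0]*e+p[1]*np.array([-e[1],e[0]]),p[2]]
def chute(p):
    s,c=np.sin(np.radians(35)),np.cos(np.radians(35));return feed((p[2]*c+p[0]*s,p[1],.07+p[2]*s-p[0]*c))
def chaxes():
    o=chute((0,0,0));return np.array([chute(e)-o for e in np.eye(3)])
E
python3 - <<'E'
from h import *
print(tool()[0]); g=np.array([.004+.006,0,.26]) 
print("axes",chaxes())
for z in(.36,.26):print(chute((0.01,0,z)))
print(todelta(chute((.0,0,.33)),YAW,np.radians(35)))
E
```

```text
[ 0.63726974 -0.26577495  0.0113952 ]
axes [[ 0.56540495  0.09647365 -0.81915204]
 [-0.16819668  0.98575346  0.        ]
 [ 0.80748196  0.13777865  0.57357644]]
[0.63084755 0.20756505 0.268296  ]
[0.55009936 0.19378719 0.21093835]
(array([-0.03630069,  0.46824191,  0.24788502]), array([ 0.10827146, -0.60197907, -0.01991109]))
```

>>> send_rows:
  motion:
    - {"dp": [0, 0, 0.03], "rot": [0, 0, 0], "grip": 0.03}
    - {"dp": [0, 0, 0.045], "rot": [0, 0, 0], "grip": 0.03}
    - {"dp": [0, 0.02, 0.05], "rot": [0.02, -0.1, -0.004], "grip": 0.03}
    - {"dp": [0, 0.035, 0.045], "rot": [0.02, -0.1, -0.004], "grip": 0.03}
    - {"dp": [0, 0.045, 0.04], "rot": [0.02, -0.1, -0.004], "grip": 0.03}
    - {"dp": [0, 0.05, 0.03], "rot": [0.02, -0.1, -0.003], "grip": 0.03}
    - {"dp": [0, 0.055, 0.02], "rot": [0.02, -0.1, -0.003], "grip": 0.03}
    - {"dp": [0, 0.055, 0.01], "rot": [0.01, -0.08, 0], "grip": 0.03}
    - {"dp": [0, 0.055, 0], "rot": [0, 0, 0], "grip": 0.03}
    - {"dp": [0, 0.055, 0], "rot": [0, 0, 0], "grip": 0.03}
    - {"dp": [0, 0.045, 0], "rot": [0, 0, 0], "grip": 0.03}
    - {"dp": [0, 0.03, 0], "rot": [0, 0, 0], "grip": 0.03}
    - {"dp": [0, 0, 0], "rot": [0, 0, 0], "grip": 0.03}

```text
clock: 6.52
tcp_pos: [0.6303, 0.1928, 0.2888]
orientation: [1.729, 2.053, 0.657]
contact_force: [0.2, -1.0, -0.7]
grip_width: 0.0393
```

```bash
python3 - <<'E'
from h import *
print(tool()[0],tool()[2]["joints"].round(2),todelta(chute((.012,0,.33)),YAW,np.radians(35)))
E
```

```text
[0.63027616 0.19280917 0.2888492 ] [-0.86  0.14  0.43  2.05  0.23  0.38  1.11] (array([-0.02252225,  0.01081547, -0.0393988 ]), array([-0.0122194 , -0.00438297, -0.0059129 ]))
```

>>> send_rows:
  motion:
    - {"dp": [-0.008, 0.01, -0.012], "rot": [-0.012, -0.004, -0.006], "grip": 0.03}
    - {"dp": [-0.007, 0.001, -0.014], "rot": [0, 0, 0], "grip": 0.03}
    - {"dp": [-0.005, 0, -0.01], "rot": [0, 0, 0], "grip": 0.03}
    - {"dp": [0, 0, 0], "rot": [0, 0, 0], "grip": 0.03}

```text
clock: 7.02
tcp_pos: [0.6094, 0.1995, 0.2513]
orientation: [1.731, 2.04, 0.64]
contact_force: [-0.3, -0.5, -0.2]
grip_width: 0.0393
```

```bash
python3 - <<'E'
from h import *
T=look("top","t2");S=look("side","s2")
print(tool()[0],todelta(chute((.012,0,.33)),YAW,np.radians(35)),todelta(chute((.014,0,.222)),YAW,np.radians(35))[0])
a=cv2.resize(T["img"][180:280,150:250],None,fx=4,fy=4,interpolation=2)
b=cv2.resize(S["img"][90:190,280:380],None,fx=4,fy=4,interpolation=2)
cv2.imwrite("pics/c3.png",np.hstack([a,b])[:,:,::-1])
E
```

```text
[0.61042941 0.19986523 0.25260519] (array([-0.0026755 ,  0.00375941, -0.00315479]), array([-0.00010101, -0.00012209,  0.0057126 ])) [-0.08875274 -0.01092774 -0.06673935]
```

View pics/c3.png

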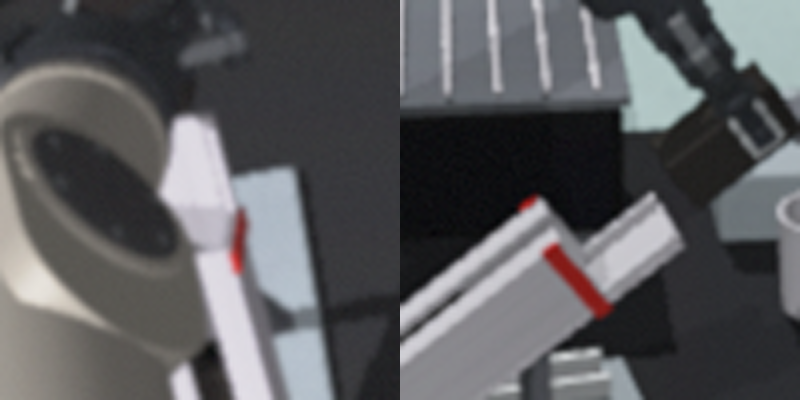

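The side view (right half) shows the log in line with the chute, its lower end at (680,190), just outside the lip end at (685,240). Next I correct by a few mm and slide it in.

>>> send_rows:
  motion:
    - {"dp": [-0.002, 0.004, -0.003], "rot": [0, 0, 0.006], "grip": 0.03}
    - {"dp": [0, 0, 0], "rot": [0, 0, 0], "grip": 0.03}
    - {"dp": [-0.016, -0.003, -0.0115], "rot": [0, 0, 0], "grip": 0.03}
    - {"dp": [-0.016, -0.003, -0.0115], "rot": [0, 0, 0], "grip": 0.03}
    - {"dp": [0, 0, 0], "rot": [0, 0, 0], "grip": 0.03}

```text
clock: 7.75
tcp_pos: [0.5778, 0.198, 0.2285]
orientation: [1.725, 2.041, 0.65]
contact_force: [-0.5, -0.4, -0.4]
grip_width: 0.0392
```

```bash
cat >> h.py <<'E'
def inch(p):
    return np.round(chaxes()@(np.asarray(p)-chute((0,0,0))),4)
E
python3 - <<'E'
from h import *
print(inch(tool()[0]),tool()[2]["contact_force"],todelta(chute((.014,0,.222)),YAW,np.radians(35)))
E
```

```text
[ 0.0117 -0.0005  0.293 ] [-0.45093683 -0.40098905 -0.39131842] (array([-0.05612266, -0.0090244 , -0.0426056 ]), array([-0.00274289,  0.00366651,  0.00057587]))
```

>>> send_rows:
  motion:
    - {"dp": [-0.014, -0.002, -0.01], "rot": [0, 0, 0], "grip": 0.03}
    - {"dp": [-0.014, -0.002, -0.0105], "rot": [0, 0, 0], "grip": 0.03}
    - {"dp": [-0.014, -0.0025, -0.0105], "rot": [0, 0, 0], "grip": 0.03}
    - {"dp": [-0.01, -0.002, -0.0075], "rot": [0, 0, 0], "grip": 0.03}
    - {"dp": [0, 0, 0], "rot": [0, 0, 0], "grip": 0.03}

```text
clock: 8.38
tcp_pos: [0.5307, 0.1922, 0.1946]
orientation: [1.721, 2.036, 0.663]
contact_force: [-0.1, 0.5, -1.2]
grip_width: 0.0393
```

```bash
python3 - <<'E'
from h import *
print(inch(tool()[0]),tool()[2]["contact_force"],todelta(chute((.016,0,.222)),YAW,np.radians(35)))
S=look("side","s3")
b=cv2.resize(S["img"][110:190,270:370],None,fx=5,fy=5,interpolation=2)
cv2.imwrite("pics/c4.png",b[:,:,::-1])
E
```

```text
[0.0122 0.0017 0.2348] [-0.10576921  0.54355188 -1.18709791] (array([-0.00787029, -0.00311644, -0.01041516]), array([-0.00811258,  0.01260265, -0.00029094]))
```

View pics/c4.png

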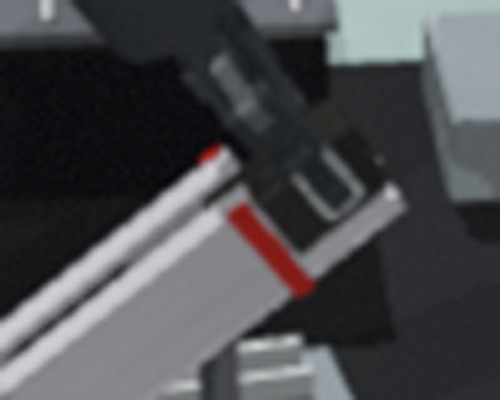

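The log's lower end is inside the mouth (band at (270,250)). I'll move it a bit farther in and down, then release.

>>> send_rows:
  motion:
    - {"dp": [-0.008, -0.002, -0.008], "rot": [-0.004, 0.006, 0], "grip": 0.03}
    - {"dp": [0, 0, -0.001], "rot": [0, 0, 0], "grip": 0.03}
    - {"dp": [0, 0, 0], "rot": [0, 0, 0], "grip": 0.055}
    - {"dp": [0, 0, 0], "rot": [0, 0, 0], "grip": 0.055}
    - {"dp": [0, 0, 0], "rot": [0, 0, 0], "grip": 0.055}

```text
clock: 9.05
tcp_pos: [0.5285, 0.1922, 0.1903]
orientation: [1.722, 2.033, 0.664]
contact_force: [-0.8, -0.1, -0.5]
grip_width: 0.0552
```

```bash
python3 - <<'E'
from h import *
print(inch(tool()[0]),tool()[2]["contact_force"],chaxes()[0])
E
```

```text
[0.0146 0.0021 0.2305] [-0.77862528 -0.11755173 -0.54183891] [ 0.56540495  0.09647365 -0.81915204]
```

>>> send_rows:
  motion:
    - {"dp": [-0.013, -0.002, 0.018], "rot": [0, 0, 0], "grip": 0.06}
    - {"dp": [-0.018, -0.003, 0.026], "rot": [0, 0, 0], "grip": 0.07}
    - {"dp": [-0.018, -0.003, 0.03], "rot": [0, 0, 0], "grip": 0.07}
    - {"dp": [0, -0.02, 0.04], "rot": [0, 0, 0], "grip": 0.07}
    - {"dp": [0.01, -0.04, 0.03], "rot": [-0.02, 0.1, 0], "grip": 0.07}
    - {"dp": [0.01, -0.05, 0], "rot": [-0.02, 0.12, 0], "grip": 0.07}
    - {"dp": [0.01, -0.055, 0], "rot": [-0.02, 0.12, 0], "grip": 0.07}
    - {"dp": [0.01, -0.055, -0.02], "rot": [-0.02, 0.12, 0], "grip": 0.07}
    - {"dp": [0.01, -0.05, -0.03], "rot": [-0.02, 0.12, 0], "grip": 0.07}
    - {"dp": [0.01, -0.03, -0.03], "rot": [0, 0, 0], "grip": 0.07}
    - {"dp": [0, 0, 0], "rot": [0, 0, 0], "grip": 0.07}

```text
clock: 10.42
tcp_pos: [0.499, -0.077, 0.2852]
orientation: [1.946, 2.35, 0.137]
contact_force: [0.7, 0.6, -0.2]
grip_width: 0.07
```

```bash
python3 - <<'E'
from h import *
T=pickle.load(open("f0.pkl","rb"))["top"];W1=pickle.load(open("w1.pkl","rb"));W=look("wrist","w2")
print(tool()[0],tool()[2]["contact_force"])
for f in(T,W1,W):
    roi=(320,190,355,290) if f is T else (0,0,640,480)
    for lo,hi in[((22,150,120),(35,255,255)),((9,90,90),(35,255,255))]:
        B=blobs(f["img"],lo,hi,roi,60)
        if not B:continue
        b=max(B,key=lambda b:b[1][4]);q=cv2.boxPoints(b[2]);q=np.array([onz(f,k,.033)[:2] for k in q])
        e=[(q[(i+1)%4]-q[i]) for i in(0,1)];e=max(e,key=np.linalg.norm);e*=np.sign(e[0])
        print(onz(f,b[0],.033).round(4),b[1],"len",np.linalg.norm(e).round(4),"head",np.arctan2(e[1],e[0]).round(3))
print(todelta((.5354,-.1132,.01),.126))
S=look("side","s4");T=look("top","t4")
a=cv2.resize(T["img"][190:290,150:250],None,fx=4,fy=4,interpolation=2)
b=cv2.resize(S["img"][110:210,270:370],None,fx=4,fy=4,interpolation=2)
cv2.imwrite("pics/c5.png",np.hstack([a,b])[:,:,::-1])
E
```

```text
[ 0.50008146 -0.07541355  0.28632856] [0.43645732 0.07712634 0.25771195]
[ 0.5341 -0.1115  0.033 ] [330 222   9  18 123] len 0.0413 head 0.113
[ 0.5254 -0.1124  0.033 ] [323 198  21  77 594] len 0.1842 head 0.055
[ 0.5354 -0.1132  0.033 ] [451 154  34  43 965] len 0.0408 head 0.101
[ 0.5113 -0.1158  0.033 ] [ 441   62   69  179 3959] len 0.1743 head 0.101
[ 0.5348 -0.1099  0.033 ] [271 172  21  40 757] len 0.0402 head 0.108
[ 0.5064 -0.1127  0.033 ] [ 270   76   27  178 3342] len 0.1746 head 0.099
(array([ 0.03531854, -0.03778645, -0.27632856]), array([-0.00983282,  0.12756362, -0.06288386]))
```

View pics/c5.png

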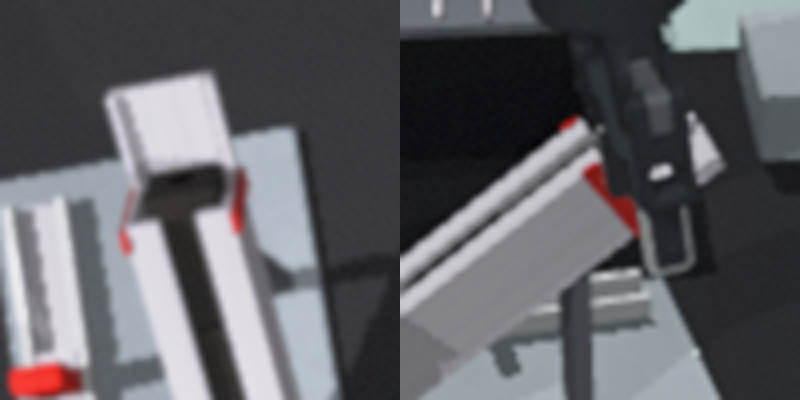

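The log slid down by itself: its end sits just inside the mouth at (185,185) in the top half, with dark log showing along the slot. Now the rammer: yellow centre (0.535, -0.112), heading ≈ 0.102.

>>> send_rows:
  motion:
    - {"dp": [0.018, -0.018, -0.045], "rot": [-0.005, 0.064, -0.04], "grip": 0.07}
    - {"dp": [0.015, -0.018, -0.055], "rot": [-0.005, 0.064, -0.04], "grip": 0.07}
    - {"dp": [0, 0, -0.06], "rot": [0, 0, 0], "grip": 0.06}
    - {"dp": [0, 0, -0.05], "rot": [0, 0, 0], "grip": 0.06}
    - {"dp": [0, 0, -0.01], "rot": [0, 0, 0], "grip": 0.06}
    - {"dp": [0, 0, 0], "rot": [0, 0, 0], "grip": 0.06}

```text
clock: 11.32
tcp_pos: [0.4042, -0.0883, 0.1663]
orientation: [2.047, 2.252, 0.085]
contact_force: [-0.5, -0.1, -0.2]
grip_width: 0.06
```

```bash
python3 - <<'E'
from h import *
print(tool()[0],todelta((.535,-.112,.01),.102))
E
```

```text
[ 0.40420298 -0.0883373   0.166337  ] (array([ 0.13079702, -0.0236627 , -0.156337  ]), array([0.02387062, 0.10964858, 0.00676048]))
```

The arm drifted to x = 0.404 instead of following, so I check the joints.

```bash
python3 - <<'E'
from h import *
o=tool()[2];print(o["joints"].round(3),o["qvel"].round(3),o["tau"].round(1),o["contact_force"],o["moment"])
E
```

```text
[-1.524 -0.336  1.455  2.339  0.521  0.799  1.249] [ 0.003 -0.002  0.002 -0.01  -0.001  0.005  0.003] [  0.1  15.6  -7.5 -21.4   0.2  -0.4  -0.1] [-0.52750974 -0.09764468 -0.17080823] [ 0.04691585  0.08074759 -0.01911881]
```

>>> send_rows:
  motion:
    - {"dp": [0.03, 0, 0.03], "rot": [0, 0.02, 0], "grip": 0.06}
    - {"dp": [0.035, 0, 0.03], "rot": [0, 0.02, 0], "grip": 0.06}
    - {"dp": [0.035, 0, 0.03], "rot": [0, 0.02, 0], "grip": 0.06}
    - {"dp": [0.035, 0, 0.02], "rot": [0, 0.02, 0], "grip": 0.06}

```text
clock: 11.82
tcp_pos: [0.4986, -0.0812, 0.3129]
orientation: [2.067, 2.271, 0.042]
contact_force: [-0.6, 0.9, -0.1]
grip_width: 0.0601
```

```bash
python3 - <<'E'
from h import *
o=tool()[2];print(o["tcp_pos"],o["joints"].round(3),todelta((.535,-.112,.01),.102))
E
```

```text
[ 0.49856365 -0.08124094  0.31285462] [-1.635 -0.336  1.454  1.952  0.404  1.19   1.344] (array([ 0.03643635, -0.03075906, -0.30285462]), array([0.02713571, 0.0710297 , 0.00805686]))
```

The elbow swung out when the tilted wrist hit its range. I'll go out to the left and high to unwind, watching the joints.

>>> send_rows:
  motion:
    - {"dp": [0, 0.05, 0.02], "rot": [0, 0, -0.03], "grip": 0.06}
    - {"dp": [0, 0.05, 0.02], "rot": [0, 0, -0.03], "grip": 0.06}
    - {"dp": [0, 0.05, 0.02], "rot": [0, 0, -0.03], "grip": 0.06}
    - {"dp": [-0.01, 0.05, 0.01], "rot": [0, 0, -0.03], "grip": 0.06}
    - {"dp": [-0.01, 0.05, 0], "rot": [0, 0, -0.03], "grip": 0.06}
    - {"dp": [-0.01, 0.05, 0], "rot": [0, 0, -0.03], "grip": 0.06}
    - {"dp": [-0.02, 0.05, 0], "rot": [0, 0, -0.03], "grip": 0.06}
    - {"dp": [-0.02, 0.05, 0], "rot": [0, 0, -0.03], "grip": 0.06}

```text
clock: 12.82
tcp_pos: [0.4392, 0.3367, 0.4036]
orientation: [2.323, 1.991, 0.079]
contact_force: [0.6, -0.1, 0.3]
grip_width: 0.0599
```

```bash
python3 - <<'E'
from h import *
o=tool()[2];print(o["tcp_pos"],o["orientation"],o["joints"].round(3))
E
```

```text
[0.43923746 0.33669417 0.40360302] [2.32325651 1.99095512 0.07923636] [-1.87   0.272  1.325  1.697 -0.198  1.317  0.899]
```

```bash
cat > fk.py <<'E'
import numpy as np, itertools
from scipy.spatial.transform import Rotation as Rot
from scipy.optimize import least_squares
D=[([-1.434,.477,.022,1.555,-.011,1.109,-.083],[.1635,.6543,.2304],[2.475,1.933,-.002]),
([-1.524,-.336,1.455,2.339,.521,.799,1.249],[.4042,-.0883,.1663],[2.047,2.252,.085]),
([-1.635,-.336,1.454,1.952,.404,1.19,1.344],[.4986,-.0812,.3129],[2.067,2.271,.042]),
([-1.87,.272,1.325,1.697,-.198,1.317,.899],[.4392,.3367,.4036],[2.323,1.991,.079]),
([-.86,.14,.43,2.05,.23,.38,1.11],[.6303,.1928,.2888],[1.729,2.053,.657])]
rz=lambda a:Rot.from_euler('z',a);ry=lambda a:Rot.from_euler('y',a);V=lambda x,z:np.array([x,0,z])
def fk(q,P,s):
    d1,L1,L2,L3,a,b,e,phi=P;R=rz(-q[0]);p=V(0,d1)
    R=R*ry(q[1]);p=p+R.apply(V(0,L1));R=R*rz(s[0]*q[2]);p=p+R.apply(V(a,0));R=R*ry(q[3]);p=p+R.apply(V(-e,L2))
    R=R*rz(s[1]*q[4])*ry(q[5]);p=p+R.apply(V(b,L3));R=R*rz(s[2]*q[6]+phi);return p,R
def fit():
    best=None
    for s in itertools.product((1,-1),repeat=3):
      for ph in(0,1.57,3.14,-1.57):
        def r(P):
            o=[]
            for q,p,w in D:
                x,R=fk(q,P,s);o+=list((x-p)*3)+list((R*Rot.from_rotvec(w).inv()).as_rotvec())
            return np.array(o)
        k=least_squares(r,[.3,.35,.35,.2,0,0,0,ph])
        if best is None or k.cost<best[0]:best=(k.cost,k.x,s,np.abs(r(k.x)).max())
    return best
if __name__=="__main__":
    b=fit();print(b);np.save("P.npy",np.r_[b[1],b[2]])
E
python3 fk.py
```

```text
(np.float64(0.04778830494183161), array([0.3557708 , 0.53055676, 0.4945967 , 0.3711603 , 0.04298915,
       0.0524605 , 0.00497139, 3.14312115]), (-1, -1, -1), np.float64(0.18288796783028488))
```

```bash
python3 - <<'E'
from fk import *
res=[]
for s in itertools.product((1,-1),repeat=7):
  if s[1]<0: continue
  def rr(x):
    o=[]
    for q,p,w in D:
        q=np.array(q)*s
        R=rz(q[0]+x[0])*ry(q[1])*rz(q[2])*ry(q[3]+x[1])*rz(q[4])*ry(q[5]+x[2])*rz(q[6]+x[3]);o+=list((R*Rot.from_rotvec(w).inv()).as_rotvec())
    return np.array(o)
  for x0 in itertools.product((0,3.14),(0,),(0,3.14),(0,3.14)):
    k=least_squares(rr,x0);res.append((k.cost,s,k.x.round(3),np.abs(k.fun.reshape(-1,3)).max(1).round(3)))
res.sort(key=lambda r:r[0])
for r in res[:4]:print(r)
E
```

```text
(np.float64(2.5305920202563283e-05), (-1, 1, -1, 1, -1, 1, -1), array([-3.000e-03,  2.000e-03, -1.000e-03, -3.143e+00]), array([0.001, 0.001, 0.001, 0.002, 0.006]))
(np.float64(2.5305920202565272e-05), (-1, 1, -1, 1, -1, 1, -1), array([-3.00e-03,  2.00e-03, -1.00e-03,  3.14e+00]), array([0.001, 0.001, 0.001, 0.002, 0.006]))
(np.float64(2.530592020256548e-05), (-1, 1, -1, 1, -1, 1, -1), array([-3.000e-03,  2.000e-03, -1.000e-03, -3.143e+00]), array([0.001, 0.001, 0.001, 0.002, 0.006]))
(np.float64(2.530592020256599e-05), (-1, 1, -1, 1, 1, 1, -1), array([-3.000e-03, -3.140e+00,  3.141e+00,  3.140e+00]), array([0.001, 0.001, 0.001, 0.002, 0.006]))
```

```bash
cat > fk2.py <<'E'
from fk import *
S=np.array([-1,1,-1,1,-1,1,-1])
def rots(q):
    q=np.array(q)*S;R=[rz(0)]
    for i,a in enumerate(q):R.append(R[-1]*(rz(a) if i%2==0 else ry(a)))
    return R
# offset columns: (frame index, axis)
C=[(0,2),(1,1),(2,0),(2,2),(3,0),(3,1),(4,0),(4,2),(5,0),(5,1),(6,0),(6,2)]
def A(q):
    R=rots(q);return np.array([R[i].as_matrix()[:,k] for i,k in C]).T
M=np.vstack([A(d[0]) for d in D]);y=np.hstack([d[1] for d in D])
X=np.linalg.lstsq(np.vstack([M,1e-3*np.eye(len(C))]),np.r_[y,np.zeros(len(C))],rcond=None)[0]
def fk(q):
    return A(q)@X,rots(q)[7]*rz(np.pi)
LO=np.array([-2.96,-.34,-1.41,.24,-1.37,.17,-2.96]);HI=np.array([2.96,2.1,1.46,2.44,4.51,1.92,2.96])
def jac(q):
    J=np.zeros((6,7));p,R=fk(q)
    for i in range(7):
        h=np.array(q,float);h[i]+=1e-5;a,B=fk(h);J[:3,i]=(a-p)/1e-5;J[3:,i]=(B*R.inv()).as_rotvec()/1e-5
    return J
if __name__=="__main__":
    print(X.round(4));print((M@X-y).reshape(-1,3).round(4))
E
python3 fk2.py
```

```text
[ 2.983e-01 -2.880e-02  2.600e-03  5.334e-01  4.000e-04 -3.390e-02
 -7.300e-03  4.733e-01  9.700e-03  0.000e+00 -6.000e-04  3.277e-01]
[[ 0.0003 -0.0001  0.0003]
 [-0.0002 -0.0008 -0.0001]
 [ 0.0004  0.0007  0.    ]
 [-0.0001 -0.0002 -0.0002]
 [-0.0001  0.0005 -0.0001]]
```

```bash
cat >> fk2.py <<'E'
def sim(q,rows,n=5):
    q=np.array(q,float)
    for dp,rot in rows:
        for _ in range(n):
            d=np.r_[dp,rot]/n;act=np.ones(7,bool)
            for _ in range(4):
                J=jac(q)*act;dq=J.T@np.linalg.solve(J@J.T+1e-5*np.eye(6),d)
                bad=((q+dq<LO)|(q+dq>HI))&act
                if not bad.any():break
                act&=~bad
            q=np.clip(q+dq*act,LO,HI)
    return q
E
python3 - <<'E'
from fk2 import *
# validate: start -> w1
q=sim(D[0][0],[((.03,-.03,.03),(0,0,0))]+[((.036,-.038,.015),(0,0,.03))]*7+[((.0145,-.0578,-.005),(0,0,.03))]*10);print(q.round(2),fk(q)[0],"meas -.06 .41 .51 1.58 -.2 1.2 2.35")
# unwind options from now
q0=D[3][0]
def go(q,p,head,n):
    x,R=fk(q);e=np.array([np.cos(head),np.sin(head),0]);l=np.array([-e[1],e[0],0])
    G=Rot.from_matrix(np.c_[l,e,[0,0,-1]]);return sim(q,[((np.array(p)-x)/n,(G*R.inv()).as_rotvec()/n)]*n)
a=go(q0,(.16,.65,.35),-.244,10);print("start",a.round(2))
b=go(a,(.45,.35,.36),-.05,10);b=go(b,(.6,-.1,.3),.1,10);b=go(b,(.535,-.112,.2),.1,3);print("back",b.round(2))
c=go(q0,(.65,.3,.35),.1,6);c=go(c,(.7,-.1,.3),.1,8);c=go(c,(.535,-.112,.2),.1,4);print("out",c.round(2))
c=go(a,(-.2,.65,.35),0.5,8);print("far left",c.round(2));c=go(c,(.16,.65,.35),-.244,8);print(c.round(2))
E
```

```text
[-0.12  0.35  0.52  1.61 -0.18  1.23  2.27] [ 0.5809338  -0.22437052  0.3146404 ] meas -.06 .41 .51 1.58 -.2 1.2 2.35
start [-2.11  0.61  1.14  1.47 -0.55  1.42  0.37]
back [-0.66  0.45  1.    1.94 -0.45  0.99  2.22]
out [-0.64  0.44  0.97  1.94 -0.44  0.99  2.2 ]
far left [-2.57  0.56  0.98  1.43 -0.46  1.39  0.49]
[-2.11  0.61  1.14  1.47 -0.55  1.42  0.37]
```

```bash
cat >> fk2.py <<'E'
def goal(p,head,tilt=0):
    e=np.array([np.cos(head),np.sin(head),0]);l=np.array([-e[1],e[0],0])
    return np.array(p),Rot.from_rotvec(-tilt*l)*Rot.from_matrix(np.c_[l,e,[0,0,-1]])
def go(q,p,head,tilt=0,n=8):
    x,R=fk(q);g,G=goal(p,head,tilt);q=sim(q,[((g-x)/n,(G*R.inv()).as_rotvec()/n)]*n);e=np.linalg.norm(fk(q)[0]-g)
    print(np.round(p,3),q.round(2),"marg",np.minimum(q-LO,HI-q).min().round(2),"err",e.round(3));return q
E
python3 - <<'E'
from fk2 import *
from h import chute
from bench import get_obs
t=.611
for mid in[(.65,.3,.35),(.75,.25,.35)]:
    q=get_obs()["joints"];print("---")
    q=go(q,mid,.1);q=go(q,(.7,-.1,.3),.1);q=go(q,(.535,-.112,.1),.1);q=go(q,(.535,-.112,.01),.1,n=3)
    q=go(q,(.535,-.112,.2),.1,n=4);q=go(q,(.66,.05,.33),.15,.3);q=go(q,chute((.016,0,.4)),.169,t);q=go(q,chute((.016,0,.28)),.169,t)
    q=go(q,chute((.016,0,.42)),.169,t);q=go(q,(.66,.05,.33),.15,.3);q=go(q,(.535,-.112,.1),.1);q=go(q,(.535,-.112,.012),.1,n=3);q=go(q,(.535,-.112,.15),.1)
    q=go(q,(.6,.1,.33),.1);q=go(q,(.5,.31,.2),.169);q=go(q,(.42,.294,.04),.169)
E
```

```text
---
[0.65 0.3  0.35] [-1.05  0.63  0.94  1.33 -0.5   1.43  1.54] marg 0.49 err 0.003
[ 0.7 -0.1  0.3] [-0.5   0.63  0.92  1.43 -0.5   1.33  2.12] marg 0.54 err 0.003
[ 0.535 -0.112  0.1  ] [-0.53  0.58  0.84  2.02 -0.59  0.81  2.32] marg 0.42 err 0.002
[ 0.535 -0.112  0.01 ] [-0.41  0.7   0.68  2.04 -0.73  0.65  2.43] marg 0.4 err 0.001
[ 0.535 -0.112  0.2  ] [-0.65  0.44  0.98  1.94 -0.44  0.99  2.2 ] marg 0.48 err 0.003
[0.66 0.05 0.33] [-0.97  0.34  1.03  1.76 -0.42  0.93  1.92] marg 0.43 err 0.001
[0.667 0.214 0.286] [-1.31  0.34  1.04  1.99 -0.45  0.4   1.71] marg 0.23 err 0.001
[0.57  0.197 0.217] [-1.5   0.27  1.12  2.26 -0.42  0.18  1.66] marg 0.01 err 0.0
[0.683 0.216 0.298] [-1.28  0.36  1.03  1.94 -0.45  0.43  1.72] marg 0.26 err 0.0
[0.66 0.05 0.33] [-0.96  0.34  1.03  1.76 -0.42  0.93  1.92] marg 0.43 err 0.001
[ 0.535 -0.112  0.1  ] [-0.52  0.57  0.83  2.02 -0.59  0.81  2.32] marg 0.42 err 0.002
[ 0.535 -0.112  0.012] [-0.41  0.7   0.68  2.04 -0.73  0.65  2.43] marg 0.4 err 0.001
[ 0.535 -0.112  0.15 ] [-0.58  0.51  0.9   1.98 -0.51  0.9   2.26] marg 0.46 err 0.001
[0.6
[... 883 characters left out ...]
  0.18  1.65] marg 0.01 err 0.0
[0.683 0.216 0.298] [-1.27  0.35  1.02  1.94 -0.44  0.43  1.71] marg 0.26 err 0.0
[0.66 0.05 0.33] [-0.96  0.33  1.02  1.76 -0.41  0.93  1.92] marg 0.44 err 0.001
[ 0.535 -0.112  0.1  ] [-0.52  0.57  0.82  2.02 -0.58  0.81  2.32] marg 0.42 err 0.002
[ 0.535 -0.112  0.012] [-0.41  0.7   0.67  2.04 -0.72  0.65  2.42] marg 0.4 err 0.001
[ 0.535 -0.112  0.15 ] [-0.58  0.51  0.9   1.98 -0.51  0.89  2.26] marg 0.46 err 0.001
[0.6  0.1  0.33] [-1.    0.43  1.02  1.65 -0.38  1.28  1.76] marg 0.44 err 0.002
[0.5  0.31 0.2 ] [-1.33  0.51  0.92  1.84 -0.47  1.03  1.53] marg 0.54 err 0.002
[0.42  0.294 0.04 ] [-1.29  0.62  0.73  2.12 -0.68  0.66  1.65] marg 0.32 err 0.001
```

```bash
python3 - <<'E'
from fk2 import *
from h import chute
from bench import get_obs
k=-.25;t=.611+k
q=get_obs()["joints"]
g=lambda z:(.541,-.111,z)
q=go(q,(.65,.3,.35),.1);q=go(q,(.7,-.1,.3),.1,k);q=go(q,g(.1),.1,k);q=go(q,g(.01),.1,k,3)
q=go(q,g(.2),.1,k,4);q=go(q,(.66,.05,.33),.15,.1);q=go(q,chute((.016,0,.41)),.169,t);q=go(q,chute((.016,0,.286)),.169,t)
q=go(q,chute((.016,0,.42)),.169,t);q=go(q,(.66,.05,.33),.15,.1);q=go(q,g(.1),.1,k);q=go(q,g(.01),.1,k,3);q=go(q,g(.15),.1)
q=go(q,(.6,.1,.33),.1);q=go(q,(.5,.31,.2),.169);q=go(q,(.42,.294,.04),.169)
E
```

```text
[0.65 0.3  0.35] [-1.05  0.63  0.94  1.33 -0.5   1.43  1.54] marg 0.49 err 0.003
[ 0.7 -0.1  0.3] [-0.4   0.78  0.88  1.2  -0.46  1.63  2.08] marg 0.29 err 0.003
[ 0.541 -0.111  0.1  ] [-0.51  0.73  0.85  1.82 -0.49  1.11  2.22] marg 0.61 err 0.002
[ 0.541 -0.111  0.01 ] [-0.45  0.85  0.75  1.84 -0.58  0.97  2.27] marg 0.6 err 0.001
[ 0.541 -0.111  0.2  ] [-0.57  0.61  0.93  1.75 -0.4   1.27  2.16] marg 0.53 err 0.002
[0.66 0.05 0.33] [-0.85  0.46  0.98  1.59 -0.44  1.21  1.93] marg 0.48 err 0.001
[0.675 0.215 0.292] [-1.16  0.45  0.99  1.76 -0.47  0.8   1.73] marg 0.47 err 0.001
[0.574 0.198 0.221] [-1.34  0.35  1.05  2.06 -0.42  0.58  1.69] marg 0.38 err 0.0
[0.683 0.216 0.298] [-1.14  0.46  0.99  1.73 -0.47  0.82  1.73] marg 0.47 err 0.0
[0.66 0.05 0.33] [-0.85  0.46  0.98  1.59 -0.43  1.2   1.93] marg 0.48 err 0.001
[ 0.541 -0.111  0.1  ] [-0.51  0.73  0.84  1.82 -0.49  1.11  2.22] marg 0.62 err 0.002
[ 0.541 -0.111  0.01 ] [-0.45  0.85  0.75  1.84 -0.59  0.97  2.27] marg 0.6 err 0.001
[ 0.541 -0.111  0.15 ] [-0.58  0.52  0.9   1.97 -0.52  0.9   2.26] marg 0.47 err 0.001
[0.6  0.1  0.33] [-1.    0.43  1.03  1.65 -0.38  1.29  1.77] marg 0.43 err 0.002
[0.5  0.31 0.2 ] [-1.34  0.51  0.94  1.84 -0.48  1.03  1.53] marg 0.52 err 0.002
[0.42  0.294 0.04 ] [-1.29  0.62  0.74  2.12 -0.69  0.66  1.66] marg 0.32 err 0.001
```

With the tool leaned 0.25 rad at the grasp, every stage keeps good joint margins. On to the rammer.

>>> send_rows:
  motion:
    - {"dp": [0.04, -0.01, -0.01], "rot": [0, 0, 0.02], "grip": 0.06}
    - {"dp": [0.055, -0.01, -0.01], "rot": [0, 0, 0.02], "grip": 0.06}
    - {"dp": [0.055, -0.01, -0.01], "rot": [0, 0, 0.02], "grip": 0.06}
    - {"dp": [0.055, -0.02, -0.01], "rot": [0, 0, 0.02], "grip": 0.06}
    - {"dp": [0.01, -0.05, -0.01], "rot": [0, 0.02, 0.02], "grip": 0.06}
    - {"dp": [0, -0.055, -0.01], "rot": [0, 0.035, 0.03], "grip": 0.06}
    - {"dp": [0, -0.055, -0.01], "rot": [0, 0.035, 0.03], "grip": 0.06}
    - {"dp": [0, -0.055, -0.01], "rot": [0, 0.035, 0.03], "grip": 0.06}
    - {"dp": [0, -0.055, -0.02], "rot": [0, 0.035, 0.03], "grip": 0.06}
    - {"dp": [-0.01, -0.055, -0.02], "rot": [0, 0.035, 0.03], "grip": 0.06}
    - {"dp": [-0.02, -0.05, -0.02], "rot": [0, 0.035, 0], "grip": 0.06}
    - {"dp": [-0.02, -0.02, -0.03], "rot": [0, 0.035, 0], "grip": 0.06}
    - {"dp": [0, 0, 0], "rot": [0, 0, 0], "grip": 0.06}

```text
clock: 14.45
tcp_pos: [0.6161, -0.0827, 0.2372]
orientation: [-1.936, -2.323, 0.166]
contact_force: [1.3, -0.4, 1.1]
grip_width: 0.0602
```

```bash
python3 - <<'E'
from h import *
print(tool()[0],tool()[2]["joints"].round(2),todelta((.541,-.111,.1),.102,-.25))
E
```

```text
[ 0.61610938 -0.08270116  0.23723609] [-0.55  0.61  0.88  1.6  -0.42  1.31  2.17] (array([-0.07510938, -0.02829884, -0.13723609]), array([-0.02958455,  0.09002578, -0.07746185]))
```

>>> send_rows:
  motion:
    - {"dp": [-0.03, -0.01, -0.04], "rot": [-0.01, 0.03, -0.026], "grip": 0.06}
    - {"dp": [-0.025, -0.01, -0.045], "rot": [-0.01, 0.03, -0.026], "grip": 0.06}
    - {"dp": [-0.02, -0.008, -0.045], "rot": [-0.01, 0.03, -0.026], "grip": 0.06}
    - {"dp": [0, 0, -0.02], "rot": [0, 0, 0], "grip": 0.06}
    - {"dp": [0, 0, 0], "rot": [0, 0, 0], "grip": 0.06}

```text
clock: 15.08
tcp_pos: [0.5558, -0.1023, 0.0906]
orientation: [-1.977, -2.227, 0.258]
contact_force: [0.6, 0.1, 0.6]
grip_width: 0.0599
```

```bash
python3 - <<'E'
from h import *
print(tool()[0],todelta((.541,-.111,.011),.102,-.25))
W=look("wrist","w3")
for b in blobs(W["img"],(22,150,120),(35,255,255),(0,0,640,480),100):print(b[1],b[2],onz(W,b[0],.033).round(4))
cv2.imwrite("pics/w3s.png",cv2.resize(W["img"],(480,360))[:,:,::-1])
E
```

```text
[ 0.55583659 -0.10231532  0.09062267] (array([-0.01483659, -0.00868468, -0.07962267]), array([-0.00169844,  0.01957368, -0.01711157]))
[ 288  204   36   76 2673] ((305.5, 241.5), (75.0, 35.0), 90.0) [ 0.5355 -0.1099  0.033 ]
```

>>> send_rows:
  motion:
    - {"dp": [-0.012, -0.008, -0.02], "rot": [-0.002, 0.02, -0.017], "grip": 0.06}
    - {"dp": [-0.003, 0, -0.03], "rot": [0, 0, 0], "grip": 0.06}
    - {"dp": [0, 0, -0.018], "rot": [0, 0, 0], "grip": 0.06}
    - {"dp": [0, 0, 0], "rot": [0, 0, 0], "grip": 0.06}

```text
clock: 15.62
tcp_pos: [0.545, -0.1114, 0.0242]
orientation: [-1.989, -2.204, 0.27]
contact_force: [0.0, 0.3, 0.2]
grip_width: 0.0601
```

```bash
python3 - <<'E'
from h import *
print(tool()[0],tool()[2]["contact_force"],todelta((.541,-.111,.011),.102,-.25))
E
```

```text
[ 0.54502686 -0.11140864  0.02421117] [0.00045462 0.2728436  0.15950033] (array([-0.00402686,  0.00040864, -0.01321117]), array([ 0.00068545,  0.00798305, -0.00079519]))
```

>>> send_rows:
  motion:
    - {"dp": [-0.004, 0, -0.012], "rot": [0, 0.006, 0], "grip": 0.06}
    - {"dp": [0, 0, 0], "rot": [0, 0, 0], "grip": 0.06}
    - {"dp": [0, 0, 0], "rot": [0, 0, 0], "grip": 0.005}
    - {"dp": [0, 0, 0], "rot": [0, 0, 0], "grip": 0.005}
    - {"dp": [0, 0, 0], "rot": [0, 0, 0], "grip": 0.005}
    - {"dp": [0, 0, 0], "rot": [0, 0, 0], "grip": 0.005}
    - {"dp": [0, 0, 0], "rot": [0, 0, 0], "grip": 0.005}
  grip_force: 110

```text
clock: 16.5
tcp_pos: [0.5426, -0.1121, 0.0138]
orientation: [-1.987, -2.203, 0.273]
contact_force: [0.0, 0.0, -1.4]
grip_width: 0.0159
```

```bash
python3 - <<'E'
from h import *
p,R,o=tool();print(p,o["grip_width"],R.as_matrix().round(3))
t=.611-.25
print(todelta((.66,.05,.33),.15,.1));print(todelta(chute((.016,0,.41)),.169,t),chute((.016,0,.41)))
E
```

```text
[ 0.54261975 -0.1120597   0.01380555] 0.015894217418485054 [[-0.103  0.965 -0.241]
 [ 0.995  0.099 -0.027]
 [-0.002 -0.242 -0.97 ]]
(array([0.11738025, 0.1620597 , 0.31619445]), array([ 0.04518243, -0.34166771,  0.04698891]))
(array([0.13199433, 0.32709253, 0.27825436]), array([ 0.08376734, -0.59989734,  0.06465147])) [0.67461408 0.21503283 0.29205991]
```

```bash
cat >> h.py <<'E'
def rgoal(x,y,f,back=False):
    """delta from now so the rammer foot face is at chute z=f, axis at chute x,y"""
    d=np.load("rel.npz");Rr=Rot.from_matrix(d["R"]);v=d["v"]   # rammer in tool frame
    A=chaxes();Rg=Rot.from_matrix(np.c_[A[2],A[1],np.cross(A[2],A[1])])
    Tg=Rg*Rr.inv();pg=chute((x,y,f+.1))-Tg.apply(v);p,R,o=tool()
    return pg-p,(Tg*R.inv()).as_rotvec()
def rnow():
    d=np.load("rel.npz");p,R,o=tool();c=p+R.apply(d["v"]);a=(R*Rot.from_matrix(d["R"])).apply([1,0,0])
    return "foot",inch(c-.1*a),"axis",np.round(chaxes()@a,3),"F",np.round(chaxes()@o["contact_force"],1),"grip",round(o["grip_width"],4)
E
python3 - <<'E'
from h import *
p,R,o=tool();h=.103;e=np.array([np.cos(h),np.sin(h),0]);l=np.array([-e[1],e[0],0])
c=np.r_[np.array([.5352,-.112])-.02*e[:2],.024]
np.savez("rel.npz",R=(R.inv()*Rot.from_matrix(np.c_[e,l,[0,0,1]])).as_matrix()@np.diag([1,1,1]),v=R.inv().apply(c-p))
E
sed -i 's/np.cross(A\[2\],A\[1\])\])/np.cross(A[2],A[1])])/' h.py
python3 - <<'E'
from h import *
print(rnow(),rgoal(.002,0,.29),np.linalg.det(np.c_[chaxes()[2],chaxes()[1],np.cross(chaxes()[2],chaxes()[1])]))
E
```

```text
('foot', array([ 0.0565, -0.291 ,  0.0005]), 'axis', array([ 0.572, -0.066,  0.817]), 'F', array([ 1.1,  0. , -0.8]), 'grip', 0.0159) (array([0.13593556, 0.32693086, 0.2856014 ]), array([ 0.08283646, -0.60533175,  0.06393447])) 0.9999999999999999
```

>>> send_rows:
  motion:
    - {"dp": [0, 0, 0.03], "rot": [0, 0, 0], "grip": 0.005}
    - {"dp": [0, 0, 0.05], "rot": [0, 0, 0], "grip": 0.005}
    - {"dp": [0, 0.01, 0.055], "rot": [0, 0, 0], "grip": 0.005}
    - {"dp": [0.02, 0.03, 0.05], "rot": [0.01, -0.075, 0.008], "grip": 0.005}
    - {"dp": [0.03, 0.04, 0.035], "rot": [0.01, -0.075, 0.008], "grip": 0.005}
    - {"dp": [0.03, 0.045, 0.03], "rot": [0.01, -0.075, 0.008], "grip": 0.005}
    - {"dp": [0.03, 0.05, 0.03], "rot": [0.01, -0.075, 0.008], "grip": 0.005}
    - {"dp": [0.025, 0.05, 0.02], "rot": [0.01, -0.075, 0.008], "grip": 0.005}
    - {"dp": [0, 0.045, 0.02], "rot": [0.01, -0.075, 0.008], "grip": 0.005}
    - {"dp": [0, 0.035, 0], "rot": [0.01, -0.075, 0.008], "grip": 0.005}
    - {"dp": [0, 0.015, 0], "rot": [0.01, -0.075, 0.008], "grip": 0.005}
    - {"dp": [0, 0, 0], "rot": [0, 0, 0], "grip": 0.005}

```text
clock: 18.0
tcp_pos: [0.6713, 0.2167, 0.3366]
orientation: [1.857, 2.2, 0.414]
contact_force: [0.1, 1.1, -2.9]
grip_width: 0.0158
```

```bash
python3 - <<'E'
from h import *
print(tool()[2]["joints"].round(2),rnow(),rgoal(.002,0,.28))
E
```

```text
[-1.2   0.4   1.03  1.71 -0.4   0.87  1.67] ('foot', array([-0.0322,  0.0032,  0.3057]), 'axis', array([-0.002, -0.002,  1.   ]), 'F', array([ 2.5,  1.1, -1.5]), 'grip', 0.0158) (array([-0.00077939, -0.00316219, -0.04295609]), array([-0.00626117,  0.00077262, -0.00156646]))
```

>>> send_rows:
  motion:
    - {"dp": [0, -0.003, -0.02], "rot": [-0.006, 0.001, -0.002], "grip": 0.005}
    - {"dp": [0, 0, -0.02], "rot": [0, 0, 0], "grip": 0.005}
    - {"dp": [0, 0, 0], "rot": [0, 0, 0], "grip": 0.005}

```text
clock: 18.38
tcp_pos: [0.6709, 0.2089, 0.2924]
orientation: [1.864, 2.195, 0.396]
contact_force: [0.1, 0.1, -2.6]
grip_width: 0.0153
```

```bash
python3 - <<'E'
from h import *
S=look("side","s5");T=look("top","t5")
print(rnow(),rgoal(.002,0,.28),rgoal(.002,0,.21)[0])
a=cv2.resize(T["img"][170:270,150:250],None,fx=4,fy=4,interpolation=2)
b=cv2.resize(S["img"][90:190,290:390],None,fx=4,fy=4,interpolation=2)
cv2.imwrite("pics/c6.png",np.hstack([a,b])[:,:,::-1])
E
```

```text
('foot', array([ 0.0013, -0.004 ,  0.2814]), 'axis', array([ 0.003, -0.004,  1.   ]), 'F', array([ 1.5, -0.7, -1. ]), 'grip', 0.0158) (array([-0.00168317,  0.00432066, -0.00110238]), array([ 0.00189235, -0.00258403,  0.00560831])) [-0.05820691 -0.00532385 -0.04125273]
```

View pics/c6.png

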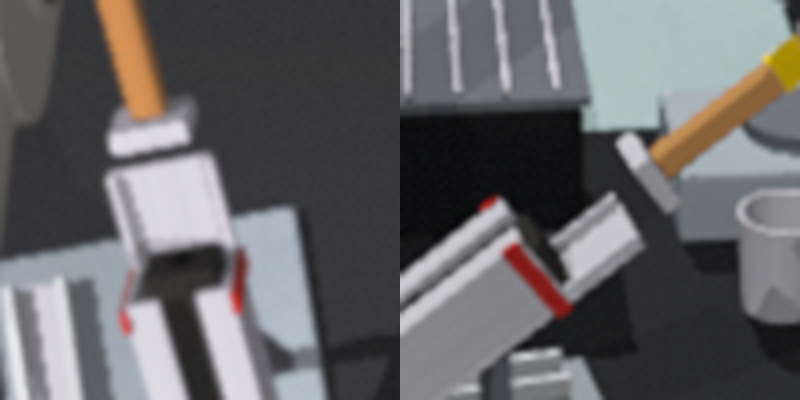

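```bash
python3 - <<'E'
from h import *
T=pickle.load(open("t5.pkl","rb"));S=pickle.load(open("s5.pkl","rb"))
f=inch(tool()[0])
for n,y in(("est",-.004),("ctr",0)):
  for x in(-.02,.02):
    print(n,x,[((proj(T,chute((x+.0013,y+s,.2814)))-[150,170]+.4)*4).round(0) for s in(.02,-.02)],[((proj(S,chute((x+.0013,y+s,.2814)))-[290,90]+.4)*4+[400,0]).round(0) for s in(.02,-.02)])
E
```

```text
est -0.02 [array([111., 154.]), array([189., 139.])] [array([616., 138.]), array([633., 166.])]
est 0.02 [array([120., 126.]), array([196., 111.])] [array([651., 182.]), array([669., 211.])]
ctr -0.02 [array([103., 156.]), array([181., 141.])] [array([614., 135.]), array([631., 163.])]
ctr 0.02 [array([113., 127.]), array([188., 113.])] [array([650., 179.]), array([667., 208.])]
```

The top view puts the foot's upper edge at (110,155)–(188,146), which agrees with my estimate of y = -4 mm. I'll centre it and advance.

>>> send_rows:
  motion:
    - {"dp": [-0.002, 0.004, -0.001], "rot": [0.002, -0.003, 0.006], "grip": 0.005}
    - {"dp": [0, 0, 0], "rot": [0, 0, 0], "grip": 0.005}
    - {"dp": [-0.016, -0.0028, -0.0115], "rot": [0, 0, 0], "grip": 0.005}
    - {"dp": [-0.016, -0.0028, -0.0115], "rot": [0, 0, 0], "grip": 0.005}
    - {"dp": [0, 0, 0], "rot": [0, 0, 0], "grip": 0.005}

```text
clock: 19.1
tcp_pos: [0.6393, 0.2072, 0.2733]
orientation: [1.854, 2.195, 0.412]
contact_force: [0.8, 0.6, -2.2]
grip_width: 0.0156
```

```bash
python3 - <<'E'
from h import *
print(rnow(),rgoal(.002,0,.205))
E
```

```text
('foot', array([ 0.0011, -0.0009,  0.2422]), 'axis', array([-0.005, -0.001,  1.   ]), 'F', array([ 2.3,  0.4, -0.5]), 'grip', 0.0156) (array([-0.0294285 , -0.0040028 , -0.02262223]), array([-0.00205215,  0.00468418,  0.00016265]))
```

>>> send_rows:
  motion:
    - {"dp": [-0.0145, -0.0015, -0.011], "rot": [-0.002, 0.004, 0], "grip": 0.005}
    - {"dp": [-0.0145, -0.0025, -0.011], "rot": [0, 0, 0], "grip": 0.005}
    - {"dp": [0, 0, 0], "rot": [0, 0, 0], "grip": 0.005}

```text
clock: 19.48
tcp_pos: [0.6134, 0.2044, 0.2547]
orientation: [1.853, 2.194, 0.415]
contact_force: [1.0, 0.3, -2.0]
grip_width: 0.0157
```

```bash
python3 - <<'E'
from h import *
print(rnow(),rgoal(.002,0,.165))
E
```

```text
('foot', array([0.0017, 0.0007, 0.2103]), 'axis', array([-0.007, -0.   ,  1.   ]), 'F', array([ 2.2,  0.1, -0.4]), 'grip', 0.0157) (array([-0.03582378, -0.0067486 , -0.02697568]), array([-0.00249981,  0.00704405, -0.00048674]))
```

>>> send_rows:
  motion:
    - {"dp": [-0.008, -0.0016, -0.006], "rot": [-0.002, 0.007, 0], "grip": 0.005}
    - {"dp": [-0.008, -0.0016, -0.006], "rot": [0, 0, 0], "grip": 0.005}
    - {"dp": [-0.008, -0.0014, -0.006], "rot": [0, 0, 0], "grip": 0.005}

```text
clock: 19.85
tcp_pos: [0.5953, 0.2012, 0.2416]
orientation: [1.851, 2.189, 0.422]
contact_force: [4.6, 0.7, 2.6]
grip_width: 0.0158
```

```bash
python3 - <<'E'
from h import *
print(rnow(),rgoal(.002,0,.160))
E
```

```text
('foot', array([0.0027, 0.0007, 0.1876]), 'axis', array([-0.014, -0.002,  1.   ]), 'F', array([ 0.6, -0.1,  5.3]), 'grip', 0.0158) (array([-0.02168003, -0.00422219, -0.01679919]), array([-0.00438314,  0.01328878,  0.00038226]))
```

Contact at 0.188 with about 6 N along the chute: it is pushing. I continue.

>>> send_rows:
  motion:
    - {"dp": [-0.008, -0.0014, -0.006], "rot": [-0.002, 0.007, 0], "grip": 0.005}
    - {"dp": [-0.008, -0.0014, -0.006], "rot": [-0.002, 0.006, 0], "grip": 0.005}
    - {"dp": [-0.008, -0.0014, -0.006], "rot": [0, 0.003, 0], "grip": 0.005}

```text
clock: 20.23
tcp_pos: [0.5743, 0.1978, 0.2259]
orientation: [1.854, 2.193, 0.415]
contact_force: [19.1, 3.8, 11.0]
grip_width: 0.0154
```

```bash
python3 - <<'E'
from h import *
print(rnow(),rgoal(.002,0,.160))
E
```

```text
('foot', array([0.0026, 0.0009, 0.1612]), 'axis', array([-0.008, -0.001,  1.   ]), 'F', array([ 2.1,  0.6, 22.3]), 'grip', 0.0154) (array([-0.00067493, -0.00080855, -0.00107405]), array([-0.00296102,  0.00734822,  0.00062153]))
```

The foot is at 0.161 (home = 0.160) with the force at 22 N. Now I press and hold.

>>> send_rows:
  motion:
    - {"dp": [-0.01, -0.0017, -0.007], "rot": [0, 0, 0], "grip": 0.005}
    - {"dp": [-0.011, -0.0019, -0.008], "rot": [0, 0, 0], "grip": 0.005}
    - {"dp": [-0.011, -0.0019, -0.008], "rot": [0, 0, 0], "grip": 0.005}
    - {"dp": [-0.011, -0.0019, -0.008], "rot": [0, 0, 0], "grip": 0.005}

```text
clock: 20.72
tcp_pos: [0.5737, 0.1979, 0.2286]
orientation: [1.809, 2.129, 0.523]
contact_force: [21.2, 2.1, 19.5]
grip_width: 0.0156
```

```bash
python3 - <<'E'
from h import *
print(rnow(),tool()[2]["contact_force"])
E
```

```text
('foot', array([0.0129, 0.002 , 0.162 ]), 'axis', array([-0.108, -0.009,  0.994]), 'F', array([-3.8, -1.5, 28.6]), 'grip', 0.0156) [21.16616378  2.08654267 19.49023983]
```

>>> send_rows:
  motion:
    - {"dp": [-0.008, -0.0014, -0.007], "rot": [-0.008, 0.045, 0], "grip": 0.005}
    - {"dp": [-0.008, -0.0014, -0.007], "rot": [-0.008, 0.045, 0], "grip": 0.005}
    - {"dp": [-0.009, -0.0014, -0.007], "rot": [-0.005, 0.035, 0], "grip": 0.005}
    - {"dp": [-0.01, -0.0016, -0.007], "rot": [-0.003, 0.02, 0], "grip": 0.005}
    - {"dp": [-0.01, -0.0016, -0.007], "rot": [-0.003, 0.02, 0], "grip": 0.005}
    - {"dp": [-0.01, -0.0016, -0.007], "rot": [-0.003, 0.02, 0], "grip": 0.005}
  grip_force: 120

```text
clock: 21.48
tcp_pos: [0.5734, 0.1968, 0.2279]
orientation: [1.846, 2.166, 0.468]
contact_force: [22.6, 2.4, 7.5]
grip_width: 0.0159
```

```bash
python3 - <<'E'
from h import *
print(rnow(),rgoal(.002,0,.165))
T=look("top","t6");S=look("side","s6")
a=cv2.resize(T["img"][200:330,150:250],None,fx=4,fy=4,interpolation=2)
b=cv2.resize(S["img"][80:210,260:360],None,fx=4,fy=4,interpolation=2)
cv2.imwrite("pics/c7.png",np.hstack([a,b])[:,:,::-1])
E
```

```text
('foot', array([0.0056, 0.0015, 0.1613]), 'axis', array([-0.048, -0.013,  0.999]), 'F', array([ 6.8, -1.4, 22.9]), 'grip', 0.0159) (array([ 0.00421456,  0.00080654, -0.00015409]), array([-0.02151604,  0.04552499,  0.00634884]))
```

View pics/c7.png

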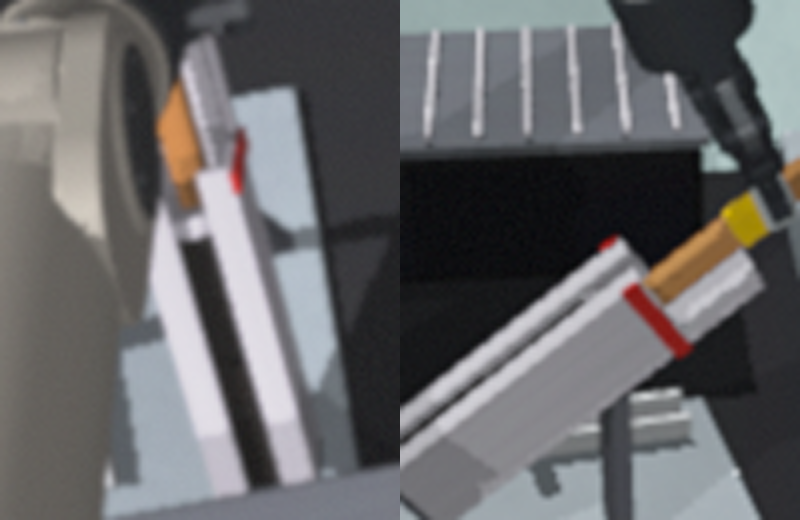

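Foot inside the chute on the log, boundary at (197,240) in the top half and shaft on the axis. Next I check that depth by ray, then withdraw.

>>> send_rows:
  motion:
    - {"dp": [0.006, 0.001, 0.004], "rot": [0, 0, 0], "grip": 0.005}
    - {"dp": [0.012, 0.002, 0.0085], "rot": [0, 0, 0], "grip": 0.005}
    - {"dp": [0.016, 0.0028, 0.0115], "rot": [0, 0, 0], "grip": 0.005}

```text
clock: 21.95
tcp_pos: [0.6025, 0.2013, 0.2479]
orientation: [1.851, 2.174, 0.453]
contact_force: [0.8, 0.3, -2.4]
grip_width: 0.0151
```

```bash
python3 - <<'E'
from h import *
T=pickle.load(open("t6.pkl","rb"))
px=(150+197/4-.4,200+240/4-.4)
for z in(.155,.16,.165,.17):print(z,((proj(T,chute((-.017,0,z)))-[150,200]+.4)*4).round(0))
print(rnow(),rgoal(.002,0,.22))
E
```

```text
0.155 [204. 244.]
0.16 [202. 236.]
0.165 [200. 228.]
0.17 [197. 220.]
('foot', array([0.0043, 0.0008, 0.197 ]), 'axis', array([-0.035, -0.012,  0.999]), 'F', array([ 2.4,  0.2, -0.7]), 'grip', 0.0151) (array([0.01950645, 0.00390806, 0.01132032]), array([-0.01793724,  0.03247165,  0.00538319]))
```

>>> send_rows:
  motion:
    - {"dp": [0.016, 0.0028, 0.0115], "rot": [0, 0, 0], "grip": 0.005}
    - {"dp": [0.016, 0.0028, 0.0115], "rot": [0, 0, 0], "grip": 0.005}
    - {"dp": [0.016, 0.0028, 0.0115], "rot": [0, 0, 0], "grip": 0.005}
    - {"dp": [0.018, 0.0028, 0.013], "rot": [0, 0, 0], "grip": 0.005}
    - {"dp": [0.018, 0.0028, 0.02], "rot": [0, 0, 0], "grip": 0.005}
    - {"dp": [0.01, 0, 0.03], "rot": [0, 0, 0], "grip": 0.005}
    - {"dp": [0, 0, 0], "rot": [0, 0, 0], "grip": 0.005}

```text
clock: 22.82
tcp_pos: [0.6889, 0.2137, 0.3351]
orientation: [1.865, 2.195, 0.413]
contact_force: [-0.1, 0.1, -2.8]
grip_width: 0.0152
```

```bash
python3 - <<'E'
from h import *
S=look("side","s7")
print(tool()[0],tool()[2]["joints"].round(2),rnow())
d=np.load("rel.npz");p,R,o=tool();c=p+R.apply(d["v"]);Q=R*Rot.from_matrix(d["R"]);a=Q.apply([1,0,0])
for b in blobs(S["img"],(8,80,80),(21,255,255),(290,40,420,200),20):
    u=cv2.boxPoints(b[2]);e=max([u[1]-u[0],u[2]-u[1]],key=np.linalg.norm);e=e*np.sign(e[0]);print(b[0],b[1],b[2],np.degrees(np.arctan2(-e[1],e[0])))
q=[proj(S,c+k*a) for k in(-.088,-.044,0)];print("pred",q,np.degrees(np.arctan2(-(q[2]-q[0])[1],(q[2]-q[0])[0])))
cv2.imwrite("pics/c8.png",cv2.resize(S["img"][40:180,290:420],None,fx=4,fy=4)[:,:,::-1])
E
```

```text
[0.68725688 0.21391371 0.33284439] [-1.15  0.43  1.    1.68 -0.43  0.88  1.7 ] ('foot', array([-0.0209, -0.0015,  0.3161]), 'axis', array([ 0.003, -0.007,  1.   ]), 'F', array([ 3.2, -0.5, -3.1]), 'grip', 0.0153)
[413.54166667  73.425     ] [407  65  13  17 120] ((414.14410400390625, 73.22647094726562), (8.666704177856445, 17.026622772216797), 57.528804779052734) 32.47122
[376.23197492 100.28213166] [359  86  35  29 319] ((376.189208984375, 100.36488342285156), (8.486077308654785, 37.78048324584961), 54.46232223510742) 35.53769
pred [array([360.56423023, 114.29027866]), array([375.57676957, 102.72022101]), array([390.83266671,  90.96260923])] 37.62118644701465
```

The shaft measures about 2° flatter in the image than predicted, so I use tilt -0.217 to lay it flat. Back to the tray.

```bash
python3 - <<'E'
from h import *
print(todelta((.5426,-.112,.10),.103,-.217))
E
```

```text
(array([-0.14465688, -0.32591371, -0.23284439]), array([-0.08329283,  0.57434222, -0.05753746]))
```

>>> send_rows:
  motion:
    - {"dp": [0, -0.025, 0], "rot": [-0.0104, 0.0718, -0.0072], "grip": 0.005}
    - {"dp": [0, -0.045, 0], "rot": [-0.0104, 0.0718, -0.0072], "grip": 0.005}
    - {"dp": [-0.02, -0.05, 0], "rot": [-0.0104, 0.0718, -0.0072], "grip": 0.005}
    - {"dp": [-0.025, -0.05, -0.02], "rot": [-0.0104, 0.0718, -0.0072], "grip": 0.005}
    - {"dp": [-0.025, -0.05, -0.03], "rot": [-0.0104, 0.0718, -0.0072], "grip": 0.005}
    - {"dp": [-0.025, -0.05, -0.03], "rot": [-0.0104, 0.0718, -0.0072], "grip": 0.005}
    - {"dp": [-0.025, -0.04, -0.03], "rot": [-0.0104, 0.0718, -0.0072], "grip": 0.005}
    - {"dp": [-0.02, -0.015, -0.03], "rot": [-0.0104, 0.0718, -0.0072], "grip": 0.005}
    - {"dp": [0, 0, -0.03], "rot": [0, 0, 0], "grip": 0.005}
    - {"dp": [0, 0, 0], "rot": [0, 0, 0], "grip": 0.005}

```text
clock: 24.12
tcp_pos: [0.5243, -0.1063, 0.1404]
orientation: [-1.962, -2.181, 0.283]
contact_force: [0.9, 0.3, -2.6]
grip_width: 0.0153
```

```bash
python3 - <<'E'
from h import *
print(tool()[0],todelta((.5426,-.112,.05),.103,-.217))
E
```

```text
[ 0.52427485 -0.10629806  0.14044088] (array([ 0.01832515, -0.00570194, -0.09044088]), array([-0.01079857, -0.05754091, -0.00071845]))
```

>>> send_rows:
  motion:
    - {"dp": [0.009, -0.003, -0.03], "rot": [-0.005, -0.029, 0], "grip": 0.005}
    - {"dp": [0.009, -0.003, -0.035], "rot": [-0.005, -0.029, 0], "grip": 0.005}
    - {"dp": [0, 0, -0.025], "rot": [0, 0, 0], "grip": 0.005}
    - {"dp": [0, 0, 0], "rot": [0, 0, 0], "grip": 0.005}

```text
clock: 24.62
tcp_pos: [0.5428, -0.1098, 0.0502]
orientation: [-1.997, -2.223, 0.236]
contact_force: [-0.6, -0.1, -2.8]
grip_width: 0.0154
```

```bash
python3 - <<'E'
from h import *
print(tool()[0],todelta((.5426,-.112,.014),.103,-.217))
S=look("side","s8")
# rim-parallel check: foot & block bottoms
for b in blobs(S["img"],(8,80,60),(35,255,255),(270,230,430,320),30):print(b[0],b[1],b[2])
cv2.imwrite("pics/c9.png",cv2.resize(S["img"][220:340,270:430],None,fx=4,fy=4)[:,:,::-1])
E
```

```text
[ 0.54279136 -0.10983798  0.05020609] (array([-0.00019136, -0.00216202, -0.03620609]), array([-0.00290166,  0.00325877, -0.00372344]))
[378.64768683 265.40925267] [362 253  27  24 281] ((376.0360412597656, 263.0519714355469), (24.775634765625, 22.629009246826172), 10.30484676361084)
[328.03682171 271.18992248] [302 263  51  16 516] ((327.0088195800781, 270.61468505859375), (12.271439552307129, 51.003170013427734), 85.60128784179688)
```

View pics/c9.png

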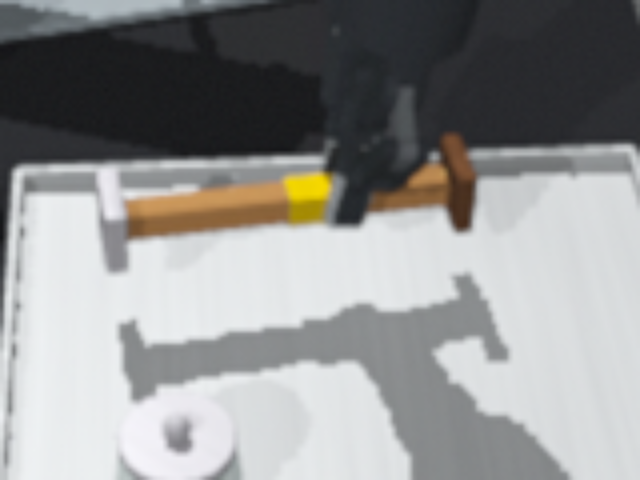

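The rammer is level over its original spot, foot at (112,220) and block at (458,182) in the crop. I lower it.

>>> send_rows:
  motion:
    - {"dp": [0, -0.002, -0.018], "rot": [-0.003, 0.003, -0.004], "grip": 0.005}
    - {"dp": [0, 0, -0.01], "rot": [0, 0, 0], "grip": 0.005}
    - {"dp": [0, 0, -0.005], "rot": [0, 0, 0], "grip": 0.005}
    - {"dp": [0, 0, 0], "rot": [0, 0, 0], "grip": 0.005}

```text
clock: 25.18
tcp_pos: [0.5455, -0.1122, 0.0187]
orientation: [-2.004, -2.222, 0.237]
contact_force: [-0.2, -1.2, -2.9]
grip_width: 0.0156
```

>>> send_rows:
  motion:
    - {"dp": [0, 0, -0.003], "rot": [0, 0, 0], "grip": 0.005}
    - {"dp": [0, 0, -0.002], "rot": [0, 0, 0], "grip": 0.005}
    - {"dp": [0, 0, 0], "rot": [0, 0, 0], "grip": 0.005}

```text
clock: 25.55
tcp_pos: [0.5458, -0.1124, 0.0146]
orientation: [-2.004, -2.222, 0.235]
contact_force: [-0.8, 0.6, 0.8]
grip_width: 0.0156
```

Touching: the weight has come off the wrist. I release and rise.

>>> send_rows:
  motion:
    - {"dp": [0, 0, 0], "rot": [0, 0, 0], "grip": 0.03}
    - {"dp": [0, 0, 0], "rot": [0, 0, 0], "grip": 0.06}
    - {"dp": [0, 0, 0], "rot": [0, 0, 0], "grip": 0.06}
    - {"dp": [0, 0, 0], "rot": [0, 0, 0], "grip": 0.06}
    - {"dp": [0, 0, 0.02], "rot": [0, 0, 0], "grip": 0.06}
    - {"dp": [0, 0, 0.04], "rot": [0, 0, 0], "grip": 0.06}
    - {"dp": [0, 0, 0.05], "rot": [0, 0, 0], "grip": 0.06}
    - {"dp": [0, 0, 0.05], "rot": [0, 0, 0], "grip": 0.06}
  grip_force: 40

```text
clock: 26.55
tcp_pos: [0.5438, -0.1129, 0.1801]
orientation: [-2.003, -2.219, 0.24]
contact_force: [0.8, 0.3, -0.6]
grip_width: 0.0599
```

```bash
python3 - <<'E'
from h import *
from fk2 import go
p=tool()[0];print(p)
T=pickle.load(open("f0.pkl","rb"))["top"];T2=look("top","t9");S2=look("side","s9")
for f in(T,T2):
    for b in blobs(f["img"],(0,150,90),(6,255,255),(140,260,240,310),20):print("tab",b[0].round(1),b[1],onz(f,b[0],.07).round(4))
e=np.array([np.cos(YAW),np.sin(YAW)])
for b in blobs(T2["img"],(22,150,120),(35,255,255),(320,190,350,290)):print("yel",onz(T2,b[0],.033))
for x in(.09,.095,.1,.105):print(x,proj(T,feed((x,.12,.074))).round(1))
q=tool()[2]["joints"]
q=go(q,(.62,.05,.33),.1);q=go(q,(.55,.33,.30),.169);t=feed((.1,.12,.04));q=go(q,(t[0],t[1],.15),.169);q=go(q,t,.169);q=go(q,feed((.17,.12,.04)),.169)
print("d1",todelta((.62,.05,.33),.169))
cv2.imwrite("pics/c10.png",np.hstack([cv2.resize(T2["img"][150:310,295:480],None,fx=2,fy=2),cv2.resize(S2["img"][240:400,260:445],None,fx=2,fy=2)])[:,:,::-1])
E
```

```text
[ 0.54384018 -0.11289578  0.18012411]
tab [160.1 285. ] [152 281  18   8 107] [0.4094 0.2916 0.07  ]
yel [ 0.53744187 -0.11283345  0.033     ]
0.09 [160.  287.6]
0.095 [159.7 285.5]
0.1 [159.4 283.3]
0.105 [159.1 281.2]
[0.62 0.05 0.33] [-0.88  0.45  1.    1.61 -0.4   1.3   1.86] marg 0.46 err 0.001
[0.55 0.33 0.3 ] [-1.29  0.51  0.96  1.6  -0.43  1.26  1.49] marg 0.5 err 0.002
[0.413 0.292 0.15 ] [-1.47  0.44  0.93  2.07 -0.47  0.85  1.48] marg 0.37 err 0.001
[0.413 0.292 0.04 ] [-1.29  0.61  0.72  2.13 -0.67  0.65  1.65] marg 0.31 err 0.001
[0.482 0.304 0.04 ] [-1.19  0.68  0.71  1.98 -0.67  0.73  1.67] marg 0.46 err 0.0
d1 (array([0.07314445, 0.16450356, 0.14630763]), array([ 0.03076655, -0.20330991,  0.06766606]))
```

View pics/c10.png

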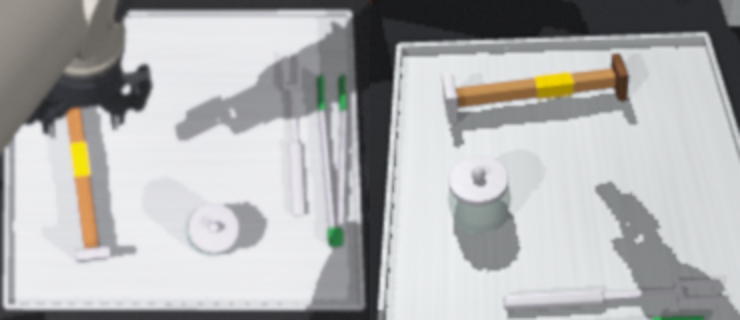

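The rammer lies flat in its place; salt cellar, fork and tongs are undisturbed. Next is the air slide: tab at feeder x ≈ 0.096, y 0.12.

>>> send_rows:
  motion:
    - {"dp": [0.01, 0.02, 0.045], "rot": [0, 0, 0], "grip": 0.07}
    - {"dp": [0.02, 0.03, 0.045], "rot": [0.006, -0.04, 0.013], "grip": 0.07}
    - {"dp": [0.02, 0.045, 0.035], "rot": [0.006, -0.04, 0.013], "grip": 0.07}
    - {"dp": [0.02, 0.055, 0.02], "rot": [0.006, -0.04, 0.013], "grip": 0.07}
    - {"dp": [0, 0.06, 0], "rot": [0.006, -0.04, 0.013], "grip": 0.07}
    - {"dp": [-0.01, 0.06, 0], "rot": [0.006, -0.04, 0.013], "grip": 0.07}
    - {"dp": [-0.01, 0.06, 0], "rot": [0, 0, 0], "grip": 0.07}
    - {"dp": [-0.015, 0.055, 0], "rot": [0, 0, 0], "grip": 0.07}
    - {"dp": [-0.025, 0.04, 0], "rot": [0, 0, 0], "grip": 0.07}
    - {"dp": [-0.04, 0, -0.02], "rot": [0, 0, 0], "grip": 0.07}
    - {"dp": [-0.04, -0.01, -0.03], "rot": [0, 0, 0], "grip": 0.07}
    - {"dp": [-0.03, -0.01, -0.03], "rot": [0, 0, 0], "grip": 0.07}
    - {"dp": [0, 0, 0], "rot": [0, 0, 0], "grip": 0.07}

```text
clock: 28.28
tcp_pos: [0.4366, 0.2985, 0.2602]
orientation: [2.033, 2.393, 0.015]
contact_force: [-0.1, 0.2, -0.1]
grip_width: 0.0697
```

```bash
python3 - <<'E'
from h import *
print(tool()[0],tool()[2]["joints"].round(2),todelta(feed((.096,.12,.12)),YAW))
E
```

```text
[0.43663581 0.29853842 0.26023718] [-1.56  0.31  1.05  1.92 -0.31  1.07  1.35] (array([-0.02768708, -0.00710112, -0.14023718]), array([-0.00619154,  0.00793558,  0.00679106]))
```

>>> send_rows:
  motion:
    - {"dp": [-0.014, -0.0035, -0.04], "rot": [-0.006, 0.008, 0.007], "grip": 0.07}
    - {"dp": [-0.013, -0.0035, -0.045], "rot": [0, 0, 0], "grip": 0.07}
    - {"dp": [0, 0, -0.04], "rot": [0, 0, 0], "grip": 0.07}
    - {"dp": [0, 0, -0.01], "rot": [0, 0, 0], "grip": 0.07}
    - {"dp": [0, 0, 0], "rot": [0, 0, 0], "grip": 0.07}

```text
clock: 28.9
tcp_pos: [0.4153, 0.2939, 0.128]
orientation: [2.027, 2.399, 0.019]
contact_force: [0.7, 0.6, 0.6]
grip_width: 0.0698
```

```bash
python3 - <<'E'
from h import *
W=look("wrist","w10")
print(tool()[0],todelta(feed((.096,.12,.045)),YAW))
for b in blobs(W["img"],(0,150,80),(6,255,255),(0,0,640,480),100)+blobs(W["img"],(174,150,80),(180,255,255),(0,0,640,480),100):
    x=onz(W,b[0],.074);d=x[:2]-O;print(b[1],x.round(4),"feeder",d@[np.cos(YAW),np.sin(YAW)],d@[-np.sin(YAW),np.cos(YAW)])
E
```

```text
[0.41551251 0.29412544 0.12842807] (array([-0.00656378, -0.00268815, -0.08342807]), array([-0.00934293,  0.00886348,  0.000978  ]))
[ 292  219   57   48 2516] [0.4068 0.2949 0.074 ] feeder 0.09446185854771783 0.12373580792920193
```

>>> send_rows:
  motion:
    - {"dp": [-0.007, -0.001, -0.03], "rot": [-0.009, 0.009, 0], "grip": 0.07}
    - {"dp": [0, 0, -0.035], "rot": [0, 0, 0], "grip": 0.07}
    - {"dp": [0, 0, -0.015], "rot": [0, 0, 0], "grip": 0.07}
    - {"dp": [0, 0, 0], "rot": [0, 0, 0], "grip": 0.07}

```text
clock: 29.45
tcp_pos: [0.4141, 0.2977, 0.0532]
orientation: [2.026, 2.401, 0.021]
contact_force: [0.1, -0.4, 0.9]
grip_width: 0.0701
```

```bash
cat >> h.py <<'E'
def fnow():
    p,R,o=tool();d=p[:2]-O;e=np.array([np.cos(YAW),np.sin(YAW)]);l=np.array([-e[1],e[0]]);F=o["contact_force"]
    return "feeder",np.round([d@e,d@l,p[2]],4),"F",np.round([F[:2]@e,F[:2]@l,F[2]],1),round(o["grip_width"],4),o["clock"]
E
python3 - <<'E'
from h import *
print(fnow(),todelta(feed((.096,.121,.045)),YAW))
E
```

```text
('feeder', array([0.1022, 0.1253, 0.0532]), 'F', array([ 0.1, -0.4,  0.9]), 0.0701, 29.45) (array([-0.00535343, -0.00522901, -0.0081627 ]), array([-0.01017177,  0.00876026,  0.00033122]))
```

>>> send_rows:
  motion:
    - {"dp": [-0.005, -0.004, -0.008], "rot": [-0.01, 0.009, 0], "grip": 0.07}
    - {"dp": [0, 0, 0], "rot": [0, 0, 0], "grip": 0.05}
    - {"dp": [0, 0, 0], "rot": [0, 0, 0], "grip": 0.035}
    - {"dp": [0, 0, 0], "rot": [0, 0, 0], "grip": 0.02}
    - {"dp": [0, 0, 0], "rot": [0, 0, 0], "grip": 0.02}
    - {"dp": [0, 0, 0], "rot": [0, 0, 0], "grip": 0.02}
    - {"dp": [0, 0, 0], "rot": [0, 0, 0], "grip": 0.02}
  grip_force: 50

```text
clock: 30.32
tcp_pos: [0.4107, 0.2941, 0.0477]
orientation: [2.026, 2.4, 0.006]
contact_force: [-0.2, -0.9, -0.8]
grip_width: 0.029
```

```bash
python3 - <<'E'
from h import *
print(fnow())
E
```

```text
('feeder', array([0.0982, 0.1223, 0.0477]), 'F', array([-0.3, -0.8, -0.8]), 0.029, 30.325)
```

>>> send_rows:
  motion:
    - {"dp": [0.009, 0.0015, 0], "rot": [0, 0, 0], "grip": 0.02}
    - {"dp": [0.009, 0.0015, 0], "rot": [0, 0, 0], "grip": 0.02}
    - {"dp": [0.009, 0.0015, 0], "rot": [0, 0, 0], "grip": 0.02}
    - {"dp": [0.006, 0.001, 0], "rot": [0, 0, 0], "grip": 0.02}

```text
clock: 30.82
tcp_pos: [0.4441, 0.2996, 0.0478]
orientation: [-2.025, -2.4, -0.002]
contact_force: [-3.1, -1.2, 3.5]
grip_width: 0.0295
```

```bash
python3 - <<'E'
from h import *
print(fnow(),todelta((0,0,0),YAW)[1])
E
```

```text
('feeder', array([0.1321, 0.1221, 0.0478]), 'F', array([-3.3, -0.6,  3.5]), 0.0295, 30.825) [-2.14795848e-03 -8.25635793e-04 -8.95689346e-05]
```

Moved 34 mm against about 3 N. I continue in smaller steps.

>>> send_rows:
  motion:
    - {"dp": [0.004, 0.0007, 0], "rot": [0, 0, 0], "grip": 0.02}
    - {"dp": [0.004, 0.0007, 0], "rot": [0, 0, 0], "grip": 0.02}
    - {"dp": [0.004, 0.0007, 0], "rot": [0, 0, 0], "grip": 0.02}

```text
clock: 31.2
tcp_pos: [0.4529, 0.3011, 0.0476]
orientation: [-2.02, -2.395, 0.01]
contact_force: [-19.3, -5.2, 25.7]
grip_width: 0.0289
```

```bash
python3 - <<'E'
from h import *
print(fnow(),todelta((0,0,0),YAW)[1],tool()[2]["moment"])
E
```

```text
('feeder', array([0.1409, 0.1221, 0.0476]), 'F', array([-19.9,  -1.8,  25.7]), 0.0289, 31.2) [-0.00101895 -0.01076875 -0.00057008] [-1.01726478  4.28160402  0.13535639]
```

>>> send_rows:
  motion:
    - {"dp": [0, 0, 0.001], "rot": [0, 0, 0], "grip": 0.02}
    - {"dp": [0, 0, 0], "rot": [0, 0, 0], "grip": 0.02}

```text
clock: 31.45
tcp_pos: [0.4521, 0.301, 0.0478]
orientation: [-2.019, -2.395, 0.012]
contact_force: [-2.1, -1.1, 1.5]
grip_width: 0.0291
```

```bash
python3 - <<'E'
from h import *
print(fnow(),todelta((0,0,0),YAW)[1],tool()[2]["moment"])
E
```

```text
('feeder', array([0.1401, 0.1221, 0.0478]), 'F', array([-2.2, -0.7,  1.5]), 0.0291, 31.45) [-0.00023013 -0.01193886 -0.00100182] [-0.14792227  0.0786999   0.11305506]
```

>>> send_rows:
  motion:
    - {"dp": [0.003, 0.0005, 0], "rot": [0, 0, 0], "grip": 0.02}
    - {"dp": [0.004, 0.0007, 0], "rot": [0, 0, 0], "grip": 0.02}

```text
clock: 31.7
tcp_pos: [0.453, 0.3011, 0.0477]
orientation: [-2.011, -2.388, 0.028]
contact_force: [-16.2, -5.3, 19.4]
grip_width: 0.0291
```

```bash
python3 - <<'E'
from h import *
print(fnow(),todelta((0,0,0),YAW)[1])
E
```

```text
('feeder', array([0.1411, 0.1221, 0.0477]), 'F', array([-16.8,  -2.5,  19.4]), 0.0291, 31.7) [ 0.00143072 -0.02621547 -0.00198193]
```

It binds dead at 0.141. I back off 10 mm.

>>> send_rows:
  motion:
    - {"dp": [0, 0, 0], "rot": [0, 0, 0], "grip": 0.02}

```text
clock: 31.82
tcp_pos: [0.4522, 0.3009, 0.0478]
orientation: [-2.01, -2.387, 0.03]
contact_force: [-1.7, -1.0, -0.1]
grip_width: 0.0288
```

```bash
cat >> h.py <<'E'
def gx():
    p,R,o=tool();g=p-R.apply([0,0,.019]);return (g[:2]-O)@np.array([np.cos(YAW),np.sin(YAW)])
E
python3 - <<'E'
from h import *
print(fnow(),gx())
E
```

```text
('feeder', array([0.1402, 0.1221, 0.0478]), 'F', array([-1.9, -0.7, -0.1]), 0.0288, 31.825) 0.1407773350212851
```

>>> send_rows:
  motion:
    - {"dp": [-0.004, -0.0007, 0], "rot": [0, 0, 0], "grip": 0.02}
    - {"dp": [-0.004, -0.0007, 0], "rot": [0, 0, 0], "grip": 0.02}
    - {"dp": [-0.0015, -0.0003, 0], "rot": [0, 0, 0], "grip": 0.02}
    - {"dp": [0, 0, 0], "rot": [0, 0, 0], "grip": 0.02}

```text
clock: 32.33
tcp_pos: [0.4454, 0.2998, 0.0479]
orientation: [-2.014, -2.39, 0.022]
contact_force: [0.5, 0.1, -3.4]
grip_width: 0.0291
```

```bash
python3 - <<'E'
from h import *
print(fnow(),gx(),todelta((0,0,0),YAW)[1])
E
```

```text
('feeder', array([0.1334, 0.1221, 0.0479]), 'F', array([ 0.5, -0. , -3.4]), 0.0291, 32.325) 0.1337664193965679 [ 0.00068469 -0.021047   -0.00137294]
```

>>> send_rows:
  motion:
    - {"dp": [-0.0037, -0.0006, 0], "rot": [0, 0, 0], "grip": 0.02}
    - {"dp": [0, 0, 0], "rot": [0, 0, 0], "grip": 0.02}

```text
clock: 32.58
tcp_pos: [0.4416, 0.2991, 0.0479]
orientation: [-2.014, -2.39, 0.022]
contact_force: [0.1, -1.0, -2.7]
grip_width: 0.0292
```

```bash
python3 - <<'E'
from h import *
print(fnow(),gx())
E
```

```text
('feeder', array([0.1295, 0.1221, 0.0479]), 'F', array([-0.1, -1. , -2.7]), 0.0292, 32.575) 0.12989905220341216
```

>>> send_rows:
  motion:
    - {"dp": [0, 0, 0], "rot": [0, 0, 0], "grip": 0.05}
    - {"dp": [0, 0, 0], "rot": [0, 0, 0], "grip": 0.07}
    - {"dp": [0, 0, 0], "rot": [0, 0, 0], "grip": 0.07}
    - {"dp": [0, 0, 0.02], "rot": [0, 0, 0], "grip": 0.07}
    - {"dp": [0, 0, 0.04], "rot": [0, 0, 0], "grip": 0.07}
    - {"dp": [0, 0, 0.05], "rot": [0, 0, 0], "grip": 0.07}
    - {"dp": [0, 0, 0.05], "rot": [0, 0, 0], "grip": 0.07}
    - {"dp": [0, 0.02, 0.05], "rot": [0, 0, 0], "grip": 0.07}
    - {"dp": [0, 0.04, 0.04], "rot": [0, 0, 0], "grip": 0.07}
    - {"dp": [-0.02, 0.05, 0.03], "rot": [0, 0, 0], "grip": 0.07}
    - {"dp": [-0.04, 0.04, 0], "rot": [0, 0, 0], "grip": 0.07}
    - {"dp": [-0.04, 0.04, 0], "rot": [0, 0, 0], "grip": 0.07}
    - {"dp": [-0.04, 0.04, 0], "rot": [0, 0, 0], "grip": 0.07}
    - {"dp": [0, 0, 0], "rot": [0, 0, 0], "grip": 0.07}
    - {"dp": [0, 0, 0], "rot": [0, 0, 0], "grip": 0.07}

```text
clock: 34.45
tcp_pos: [0.2974, 0.5285, 0.3537]
orientation: [-2.027, -2.373, 0.008]
contact_force: [0.1, -1.0, 0.2]
grip_width: 0.0701
```

```bash
python3 - <<'E'
from h import *
print(fnow());T=look("top","t11");T0=pickle.load(open("f0.pkl","rb"))["top"]
for f in(T0,T):
    for b in blobs(f["img"],(0,150,90),(6,255,255),(140,250,200,310),20):
        d=onz(f,b[0],.074)[:2]-O;print("tab feeder x",d@[np.cos(YAW),np.sin(YAW)],b[1])
for b in blobs(T["img"],(22,150,120),(35,255,255),(320,190,350,290)):print("yel",onz(T,b[0],.033))
# dark log along slot centre line: grey profile over chute z
g=cv2.cvtColor(T["img"],cv2.COLOR_RGB2GRAY)
print([(z,int(g[tuple(np.round(proj(T,chute((-.017,0,z/1000)))).astype(int)[::-1])])) for z in range(60,200,5)])
# objects left alone: difference in their tray part
x=cv2.absdiff(cv2.GaussianBlur(T0["img"],(5,5),0),cv2.GaussianBlur(T["img"],(5,5),0))[235:285,385:420].max(),cv2.absdiff(T0["img"],T["img"])[170:290,430:475].mean();print("diff",x)
E
```

```text
('feeder', array([0.0259, 0.3725, 0.3537]), 'F', array([-0.1, -1. ,  0.2]), 0.0701, 34.45)
tab feeder x 0.0959273217175243 [152 281  18   8 107]
tab feeder x 0.1272024428964888 [150 268  18   8 112]
yel [ 0.5373035  -0.11277712  0.033     ]
[(60, 37), (65, 37), (70, 36), (75, 39), (80, 36), (85, 35), (90, 39), (95, 37), (100, 37), (105, 39), (110, 45), (115, 41), (120, 41), (125, 47), (130, 48), (135, 44), (140, 42), (145, 41), (150, 41), (155, 46), (160, 41), (165, 35), (170, 24), (175, 54), (180, 109), (185, 111), (190, 114), (195, 111)]
diff (np.uint8(2), np.float64(0.7014197530864198))
```

```bash
python3 -c "
from bench import hand_in
print(hand_in())"
```

```text
the job is handed in; nothing more can be done
None
```

I did the whole job in the order asked and handed it in at about 34.5 s on the robot's clock. The hand-in gives no verdict.

- **Logs:** I released the loose log in the mouth and it slid down onto the stuck one. I then rammed both until the foot stopped dead about 161 mm up the chute; home is 160 mm. I held it there at about 23–29 N for roughly a second. In the top view the log's end under the foot lies at 158–160 mm.
- **Rammer:** It lies flat in the tray where it started, with its yellow band about 2 mm from the first position.
- **Air slide:** It bound dead twice at the same spot under about 17–20 N. I then backed it off about 10–11 mm. The top view shows the tab 31 mm ahead of its start, matching the gripper's travel.
- **Other objects:** The salt cellar, tongs and fork show no change in the images, and the arm ended clear of everything.

Three things went less smoothly:
- **Log grip:** The first grip was too high, so I redid it.
- **Elbow:** On the way to the rammer the elbow swung to the edge of its range (within 0.005 rad), and I unwound it clear of everything.
- **Rammer in the grip:** It turned about 2° while pressing, which I corrected before laying it down.

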